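Draw the bearing tray to its sprung stop with the pull hook

TASK

Take the pull hook from its stand, hook it into the finger hole of the slide tray and draw the tray gently all the way out to its sprung end stop; there keep a steady pull of about 10 N with the hook for a second to prove the stop (never over 20 N). Then unhook without dragging the tray back and hang the hook in its stand again. Touch the tray only with the hook, keep the ball holder in it upright, and leave everything else where it is.

Things in the scene. Friction and masses are not known exactly. Their poses are not given: they have to be found in the camera images.
- hook: Pull hook, 105 mm tall, 0.12 kg. Origin: foot of the shank, on its axis; z up. Steel shank 7 mm thick; at its foot a toe (0 to 7 mm high) points along own -x, ending 10 mm from the shank's axis. Hanging flange 40 mm across, 51 to 55 mm up. Square black handle 20 x 20 mm, sides along own x and y, 55 to 105 mm up. In use it stays upright, toe pointing the way the tray is pulled.
- hook_stand: Fixed dark steel stand, 70 x 70 mm, 65 mm tall; origin under its centre. A round upright hole 26 mm across in the middle of its 8 mm thick top plate takes the hook's shank; the flange rests on the plate, so the hanging hook's origin is on the stand's axis, 14 mm above the counter. Below the plate it is hollow.
- tray_hole (a point): Centre of the round finger hole, 22 mm across, through the level tab at the tray's front, at the tab's upper face, 40 mm above the counter. Tab 5 mm thick, 60 mm wide, free air below. z up; -x is the way the tray pulls out. 45 mm behind the hole (+x) is the tray's front wall (top 55 mm above the counter); the housing's front (75 mm tall) is at least 34 mm behind it.
- tray: The aluminium tray, 150 x 110 mm, walls 23 mm high, that slides level out of the housing towards its own -x. Origin: on the counter's level, 120 mm behind the hole's centre (own +x).
- slide (a joint): Slide carrying the tray (m): 0 home, 0.085 at its end stop. Starts up to 0.02 out, drags with about 2.5 N, stays where left. The tray hangs on the slide by a stiff spring, so at the stop the tray yields a few mm more under pull (not in this value) and springs back as the pull eases.
- housing: Fixed grey housing of the tray, steel roof, 170 x 140 mm, 75 mm tall; origin at the centre of its underside, its open front faces its own -x.
- ball_holder: White ceramic bearing ball holder with a steel ball on it, 48 mm across, 30 mm tall, standing loose in the tray (under the roof at the start); origin at the centre of its underside, on the tray's floor 36 mm above the counter, z up.
- flange: Grey titanium flange, loose on the counter, 80 mm across, 26 mm tall; origin under its centre. Leave alone.
- damper_ring: Black rubber damper ring, loose, 60 mm across, 12 mm tall; origin under its centre. Leave alone.
- gauge_block: Brass gauge block, loose, 30 x 12 x 35 mm tall; origin under its centre. Leave alone.
- rotor: Steel rotor disc, loose, 90 mm across, 28 mm tall; origin under its centre. Leave alone.
- driver: Screwdriver lying loose on the counter. Leave alone.
Things that resemble listed ones, but are neither listed nor needed, are in the scene too. There is more than one size of the hook; the job needs the smallest.

How it is judged:
By the outcome, as a careful person would: the job done as asked, in the order asked, and still so for the second after the job is handed in, with the robot touching nothing.
It also fails if it takes over 64 s, if anything falls off the work surface, if the arm or the gripper's body presses on something with over 40 N, if the wrist force passes 120 N, or if a joint passes its speed limit or range.

ROBOT

A 6-joint arm with a two-finger parallel gripper is mounted at the origin on the work surface. World frame = base frame: x ahead of the robot, y to its left, z up, the work surface at z = 0. Lengths are in m, angles in rad, forces in N, time in s.
With the tool pointing down it reaches from about 0.375 to 0.9 m from the base axis. Payload 3.1 kg.
Tool frame: the origin (TCP) lies at the very end of the fingers, on their centre line; the grasp point (between the pads) lies 19 mm behind it; x points along the fingers, z is the direction in which the jaws open and shut, and the axes are right-handed (so a half turn about x gives the same grasp; the last joint's range is limited). The gripper opens to 85 mm and grips with 20 to 120 N. Pads are 22 mm wide; open, the fingers measure 114 mm over their backs; the gripper's body (76 mm by 85 mm) begins 54 mm behind the grasp point. The pads swing forward as they close: fully open they stand 13 mm farther back than shut.
Start: joints at [1.127, 0.527, 1.433, -0, 1.181, -0.178], TCP at [0.164, 0.603, 0.231] pointing down, gripper open.
Joint ranges: [-3.08, 3.08], [-0.75, 2.2], [0.22, 2.44], [-1.43, 4.57], [0, 2.65], [-2.85, 2.85]. Speed limits (rad/s): [2.79, 2.79, 3.14, 3.14, 3.14, 3.14].

INTERFACE

Orientations are given as a unit quaternion [x, y, z, w].
In Python, from station import manip, viewer, job gives the robot as it stands.
- The arm moves only by the tool move_arm, never from a script. Its argument "deltas" is one flat list of numbers, 7 for each row, row after row: the finger opening in mm, from 0 to 85.4, then the shift along the tool's x, y, z in mm, then the turn, a rotation vector about the tool's x, y, z in degrees. In form: [jaw, tx, ty, tz, rx, ry, rz, jaw, tx, ty, tz, rx, ry, rz, ...]. A call has 1 to 10 rows; each row shifts and turns the commanded pose from where the row before left it, along the tool's axes as they then stand; what a row does not reach is not made up. A row lasts 1/10 s, in which the tool goes at most 50 mm and 8.59 degrees, less where a joint would pass 70% of its speed; a pose out of reach is approached as far as the arm can. A call is refused whole if a number of a shift passes 50 or a number of a turn 8.59, either way. A call with a gripper value outside its range is refused whole. The fingers move at their own pace and stop on an object; "force" is the grip in N (left out, the last holds). Time passes only in rows, so rows that do not move let the fingers close. It gives the time, the measured TCP pose, the force and the opening at its end, in the units of the state.
- manip.sense(): the state, without advancing time (a new reading comes with each control period).
- viewer.snapshot(name): name is "side" or "top"; returns a dict with "image" (420x560x3 uint8, red, green, blue), "depth" (420x560 float32, m along the optical axis (not along the pixel's ray), 0 where there is no reading), "fovy" (degrees; the focal length in pixels is half the picture's height over the tangent of half this angle, whatever the lens; pixels are square), "cx", "cy" (the principal point, pixels), "R" (3x3) and "t" (3): a world point X has camera coordinates R X + t. Camera axes: x right, y down, z forward; pixel columns grow to the right and rows downward; lengths in m; the calibration is good to about 2 mm. A picture is of the moment at which its call begins.
- job.sign_off(): hands the job in, once; it reports no verdict.
The state is a dict: "t": time; "q": joint angles; "qd": joint speeds; "tau": joint torques, N m; "tcp_pos": TCP position; "tool_rot": TCP orientation; "force": force on the tool from outside, world axes, zero at the start; "ft_torque": the same for the moment, N m; "finger_gap": opening from 0.0 (shut) to 1.0 (fully open).
Only numpy, scipy, OpenCV 4.12 (cv2) and the standard library are available. Lean on these libraries where they do the work, as an engineer would, in place of code of your own. Each camera call takes 0.05 s, during which the arm holds its last target.

## Working session

There is one attempt and no reset: what is moved stays moved. The work goes in short steps, Python scripts to look and compute and a tool call to move; the robot and the scene stay as the last step left them, time stands still between calls to the robot, and variables do not carry over. Pictures are saved under pics/ and viewed, and the job is handed in when it is done.

Besides the shell and the picture viewer there is one more tool, called after ">>>" in YAML: its name, and indented under it one key for each argument. move_arm: Moves the arm, as the interface text tells. Its arguments: {"type":"object","properties":{"deltas":{"type":"array"},"force":{"type":"number"}},"required":["deltas"]}

```bash
ls; mkdir -p pics
cat > h.py <<'E'
import numpy as np, cv2
from station import manip, viewer, job
def snap(n,f):
    s=viewer.snapshot(n); cv2.imwrite('pics/'+f+'.png',s['image'][:,:,::-1]); np.savez('pics/'+f+'.npz',**s); return s
def ld(f): return dict(np.load('pics/'+f+'.npz'))
def foc(s): return s['image'].shape[0]/2/np.tan(np.radians(float(s['fovy']))/2)
def ray(s,u,v):
    d=np.array([(u-s['cx'])/foc(s),(v-s['cy'])/foc(s),1.]); return -s['R'].T@s['t'], s['R'].T@d
def plane(s,u,v,z):
    o,d=ray(s,u,v); return o+d*(z-o[2])/d[2]
def pt(s,u,v):
    o,d=ray(s,u,v); return o+d*s['depth'][int(v),int(u)]
def proj(s,X):
    c=s['R']@np.array(X)+s['t']; return foc(s)*c[0]/c[2]+s['cx'],foc(s)*c[1]/c[2]+s['cy']
E
python3 - <<'E'
from h import *
for n in('top','side'):
    s=snap(n,n+'0'); print(n,s['fovy'],s['cx'],s['cy'],-s['R'].T@s['t'],s['R'])
m=manip.sense();print(m)
E
```

```text
pics
top 56.932558788682236 279.13529990268614 211.2479840231455 [ 0.47519625 -0.08218589  1.18632224] [[-0.02858199 -0.99956715  0.00696976]
 [-0.99402975  0.02768775 -0.10553789]
 [ 0.10529923 -0.00994463 -0.99439086]]
side 50.772005758892696 272.271897494722 220.7195762948733 [0.15862289 0.46746012 0.83281892] [[-0.79303364 -0.60893878  0.01706498]
 [-0.46014625  0.58043037 -0.67183778]
 [ 0.39920305 -0.54064235 -0.74050171]]
{'t': 0.1, 'q': array([ 1.12748652e+00,  5.28390697e-01,  1.43378585e+00,  1.35400125e-05,
        1.18141053e+00, -1.78498009e-01]), 'qd': array([-9.38115942e-04, -2.10584100e-03, -2.32372676e-03,  4.62299359e-05,
        1.71435541e-03, -1.95561276e-03]), 'tau': array([-1.45358490e-04, -4.43303418e+01, -1.78584981e+01, -2.28305253e-04,
        3.88798333e-03, -1.96461923e-05]), 'tcp_pos': array([0.16326225, 0.60262404, 0.23041702]), 'tool_rot': array([-0.42993046,  0.56226333,  0.429294  ,  0.56100482]), 'force': array([ 0.24604529, -1.00714923, -0.61448792]), 'ft_torque': array([0.00832098, 0.04802957, 0.05163252]), 'finger_gap': 1.0023530011223742}
```

View pics/top0.png

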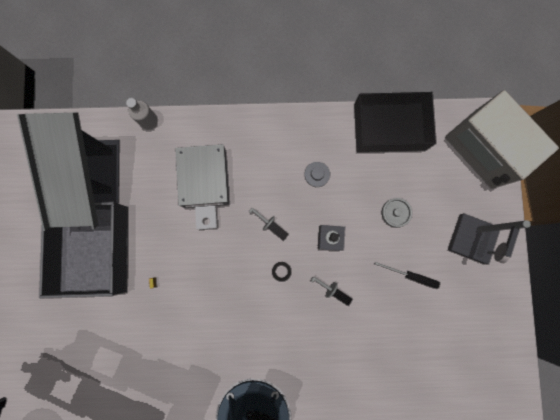

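View pics/side0.png

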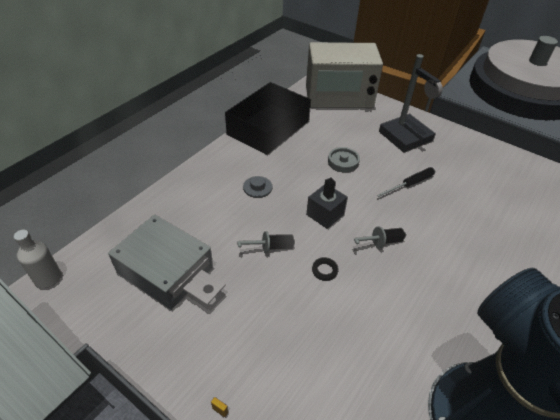

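Run:
```python
from h import *
t=ld('top0')['image'][:,:,::-1]; s=ld('side0')['image'][:,:,::-1]
def z(im,u0,v0,w,h,k): return cv2.resize(im[v0:v0+h,u0:u0+w],None,fx=k,fy=k,interpolation=cv2.INTER_CUBIC)
a=z(t,160,130,100,110,4);cv2.imwrite('pics/zt1.png',np.hstack([a,z(t,290,190,90,110,4)]))
cv2.imwrite('pics/zs1.png',np.vstack([z(s,220,170,200,75,4),z(s,100,210,200,75,4)]))
for n,P in (('top0',[(202,175),(206,219),(205,226),(331,237),(333,236),(326,228),(272,223),(333,290),(341,296)]),('side0',[(329,183),(328,196),(285,241),(395,236),(205,290)])):
    S=ld(n)
    for p in P: print(n,p,pt(S,*p).round(4))
```

```text
top0 (202, 175) [0.7049 0.1278 0.0764]
top0 (206, 219) [0.583  0.1307 0.0021]
top0 (205, 226) [0.5589 0.1273 0.0383]
top0 (331, 237) [ 0.5131 -0.2343  0.1139]
top0 (333, 236) [ 0.5156 -0.2396  0.1164]
top0 (326, 228) [ 0.5412 -0.2277  0.0668]
top0 (272, 223) [ 0.5625 -0.0714  0.0349]
top0 (333, 290) [ 0.3619 -0.2433  0.0455]
top0 (341, 296) [ 0.3424 -0.2681  0.0307]
side0 (329, 183) [ 0.5113 -0.2323  0.1196]
side0 (328, 196) [ 0.5092 -0.2333  0.077 ]
side0 (285, 241) [ 0.5283 -0.0857  0.0307]
side0 (395, 236) [ 0.3317 -0.2627  0.029 ]
side0 (205, 290) [0.5979 0.117  0.0006]
```

View pics/zt1.png

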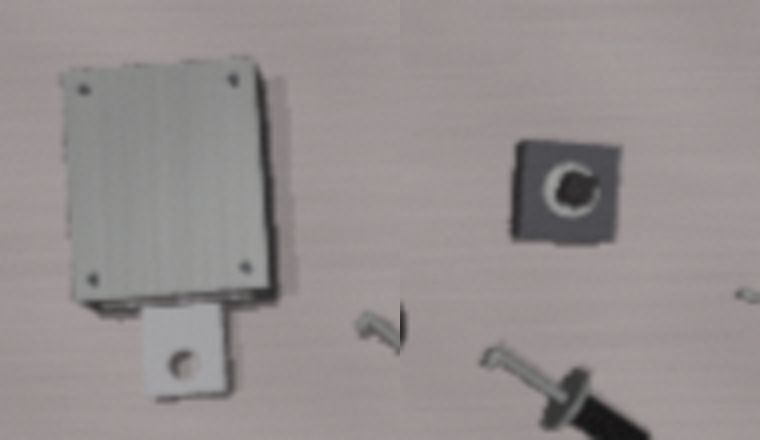

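View pics/zs1.png

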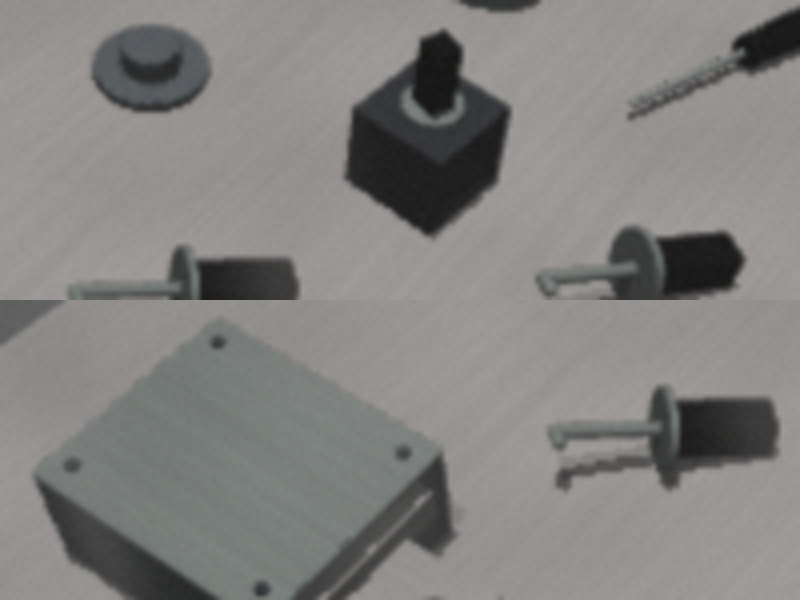

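Run:
```python
from h import *
t=ld('top0')['image'][:,:,::-1]; s=ld('side0')['image'][:,:,::-1]
def z(im,u0,v0,w,h,k): return cv2.convertScaleAbs(cv2.resize(im[v0:v0+h,u0:u0+w],None,fx=k,fy=k,interpolation=cv2.INTER_NEAREST),alpha=1.6,beta=20)
cv2.imwrite('pics/zt2.png',np.hstack([z(t,186,195,40,40,10),z(t,312,218,40,40,10)]))
cv2.imwrite('pics/zs2.png',np.hstack([z(s,180,265,50,50,8),z(s,300,175,50,50,8)]))
```

```text
(no output)
```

View pics/zt2.png

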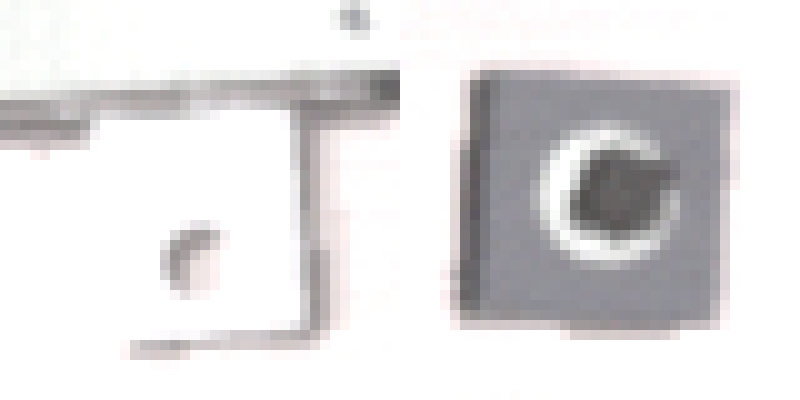

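View pics/zs2.png

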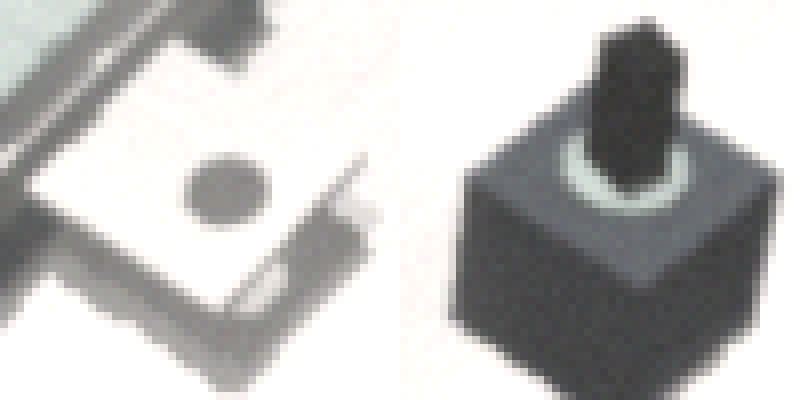

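Run:
```python
from h import *
T=ld('top0');S=ld('side0')
# hole
print('hole side',plane(S,207.9,288.3,.04),'top',plane(T,205.1,220.3,.04))
def rect(s,pts,z):
    P=np.array([plane(s,u,v,z)[:2] for u,v in pts],np.float32)
    return cv2.minAreaRect(P*1000),P
# roof (top)
g=T['image'].astype(int)
for nm,(u0,v0,w,h),z,f in [('roof',(165,130,80,85),.075,None)]:
    d=T['depth'];
    Z=np.zeros(d.shape)
    uu,vv=np.meshgrid(np.arange(560),np.arange(420))
    F=foc(T);c=np.stack([(uu-T['cx'])/F*d,(vv-T['cy'])/F*d,d],-1)-T['t'];W=c@T['R']
    for nm,(u0,v0,w,h),lo,hi in [('roof',(165,130,80,85),.06,.09),('standplate',(312,218,40,40),.055,.09),('tab',(186,195,40,40),.03,.05),('handle',(312,218,40,40),.095,.14)]:
        m=np.zeros(d.shape,np.uint8);m[v0:v0+h,u0:u0+w]=((W[...,2]>lo)&(W[...,2]<hi))[v0:v0+h,u0:u0+w]
        ys,xs=np.nonzero(m);P=W[ys,xs]
        print(nm,len(P),P.mean(0),cv2.minAreaRect((P[:,:2]*1000).astype(np.float32)))
L=plane(S,307.9,196.6,.065);Rr=plane(S,347,196.7,.065);B=plane(S,329.75,209.9,.065)
print('stand side',L,Rr,B,(L+Rr)/2)
I=g.sum(2)
for y in range(228,246):print(I[y,322:346])
```

```text
hole side [0.57518929 0.12670953 0.04      ] top [0.57571699 0.12655863 0.04      ]
roof 2843 [0.70591993 0.13059239 0.07464371] ((707.296630859375, 131.39920043945312), (173.5692596435547, 142.79013061523438), 3.0437569618225098)
standplate 528 [ 0.51334841 -0.24392543  0.06545106] ((513.6030883789062, -245.3805694580078), (70.74034118652344, 70.06790924072266), 83.906982421875)
tab 461 [0.5892058  0.12542982 0.03970409] ((588.9996948242188, 125.13066101074219), (74.84506225585938, 109.42850494384766), 3.1510355472564697)
handle 64 [ 0.51306993 -0.2438941   0.11599773] ((513.4883422851562, -244.78091430664062), (19.687664031982422, 19.806678771972656), 66.97772216796875)
stand side [ 0.55256678 -0.21160082  0.065     ] [ 0.47648519 -0.27168797  0.065     ] [ 0.48564937 -0.20682453  0.065     ] [ 0.51452598 -0.2416444   0.065     ]
[238 244 242 243 242 239 240 236 237 238 241 238 238 237 243 238 240 237
 238 237 238 239 279 371]
[238 244 241 241 244 240 240 236 236 245 250 246 238 242 237 237 240 240
 235 238 239 242 281 381]
[240 242 240 237 241 241 247 258 278 299 323 307 279 260 2
[... 825 characters left out ...]
43 446]
[244 245 244 268 361 431 369 191 128 120 134 144 136 141 155 192 272 303
 246 240 234 254 351 445]
[243 238 238 253 326 417 400 280 199 180 145 126 132 151 185 255 300 268
 244 240 239 260 355 444]
[239 240 241 241 271 357 432 400 336 315 266 201 217 265 298 323 304 250
 242 243 239 263 358 447]
[243 243 236 237 251 302 382 423 439 433 395 331 359 401 393 354 265 243
 237 241 245 265 363 453]
[242 237 240 239 243 242 273 349 403 408 411 401 395 369 313 266 240 239
 236 236 237 260 360 450]
[240 241 241 237 241 236 236 255 275 282 304 308 280 256 244 237 238 241
 241 239 241 269 369 448]
[235 237 238 240 238 240 239 241 234 240 240 241 239 236 232 241 240 234
 234 230 235 279 370 446]
```

Run:
```python
from h import *
T=ld('top0');S=ld('side0')
c=np.array([.5138,-.2435])
for a in (57,62,67,72,77):
    th=np.radians(a+45+90*np.arange(4));P=c+14.14e-3*np.c_[np.cos(th),np.sin(th)]
    print(a,[np.round(proj(T,[*p,.119]),1).tolist() for p in P],[np.round(proj(S,[*p,.119]),1).tolist() for p in P])
I=S['image'].astype(int).sum(2)
for y in range(174,202):print(y,I[y,320:342])
from scipy.spatial.transform import Rotation as Rn
m=manip.sense();print(Rn.from_quat(m['tool_rot']).as_matrix().round(3))
```

```text
57 [[329.6, 237.8], [335.9, 241.6], [339.5, 235.4], [333.3, 231.6]] [[328.5, 183.9], [336.2, 182.0], [332.7, 176.6], [325.1, 178.4]]
62 [[329.7, 238.2], [336.3, 241.5], [339.4, 234.9], [332.9, 231.7]] [[329.0, 184.0], [336.4, 181.7], [332.2, 176.5], [324.9, 178.7]]
67 [[329.9, 238.6], [336.7, 241.3], [339.2, 234.5], [332.4, 231.9]] [[329.5, 184.1], [336.5, 181.4], [331.7, 176.4], [324.8, 179.1]]
72 [[330.1, 239.0], [337.1, 241.1], [339.0, 234.1], [332.0, 232.1]] [[330.1, 184.2], [336.6, 181.0], [331.2, 176.3], [324.7, 179.4]]
77 [[330.3, 239.4], [337.5, 240.9], [338.8, 233.7], [331.7, 232.3]] [[330.6, 184.3], [336.6, 180.7], [330.7, 176.3], [324.7, 179.8]]
174 [441 438 453 454 448 446 450 455 447 448 453 450 449 452 449 448 446 441
 442 449 439 446]
175 [441 449 449 451 447 448 450 442 448 446 441 449 446 450 450 453 450 443
 438 447 439 442]
176 [451 455 451 448 451 450 445 445 450 449 440 445 445 446 450 450 443 444
 450 446 447 444]
177 [454 458 454 458 455 448 439 438 437 404 309 322 432 451 447 453 442 446
 446 442 443 448]
178 [463 461 460 451 449 437 407 351 290 220 158 177 31
[... 1597 characters left out ...]
 72  70  77  76  87 191 340 313 208 165
 168 171 165 169]
196 [274 362 366 350 273 139  85  70  64  75  80  85  96 212 341 321 215 178
 164 168 160 163]
197 [221 320 367 369 358 278 143  75  84  96 110 137 193 255 341 316 210 171
 167 156 161 168]
198 [184 249 342 368 370 342 271 145 119 155 195 243 309 334 325 262 184 166
 171 162 165 168]
199 [162 184 244 321 358 359 338 279 215 237 319 334 351 340 278 186 164 171
 168 168 167 176]
200 [167 157 169 209 275 321 330 329 314 323 345 328 307 260 188 160 170 166
 170 165 167 170]
201 [162 160 165 164 173 215 221 231 259 258 235 224 189 186 165 165 165 168
 170 161 169 157]
[[-0.001 -0.965  0.262]
 [-0.002  0.262  0.965]
 [-1.     0.    -0.002]]
```

>>> move_arm:
  deltas: [60,0,0,0,8,0,0,60,0,0,0,8,0,0,60,0,0,0,8,0,0,60,0,0,0,8,0,0,60,0,0,0,8,0,0,60,0,0,0,8,0,0,60,0,0,0,8,0,0,60,0,0,0,8,0,0,60,0,0,0,8,0,0,60,0,0,0,8,0,0]
  force: 60

```text
t: 1.1
tcp_pos: [0.1633, 0.6028, 0.2307]
tool_rot: [0.034, 0.706, -0.034, 0.706]
force: [-0.1, -0.5, 1.3]
finger_gap: 0.704
```

>>> move_arm:
  deltas: [60,0,0,0,8,0,0,60,0,0,0,8,0,0,60,0,0,0,0,0,0]

```text
t: 1.4
tcp_pos: [0.1633, 0.6028, 0.2308]
tool_rot: [0.129, 0.695, -0.13, 0.695]
force: [-0.4, -0.2, 0.2]
finger_gap: 0.704
```

```bash
cat >> h.py <<'E'
from scipy.spatial.transform import Rotation as Rn
def st():
    m=manip.sense(); R=Rn.from_quat(m['tool_rot']).as_matrix()
    print('t',round(m['t'],2),'tcp',m['tcp_pos'].round(4),'yaw',np.degrees(np.arctan2(R[1,2],R[0,2])).round(2),'tilt x',R[:,0].round(4),'F',m['force'].round(2),'M',m['ft_torque'].round(2),'gap',round(m['finger_gap']*85.4,1),'q',m['q'].round(2))
    return m,R
def to(p,yaw=None):
    m,R=st(); d=R.T@(np.array(p)-m['tcp_pos'])*1000; print('tool shift mm',d.round(1))
    if yaw is not None:
        c,s=np.cos(np.radians(yaw)),np.sin(np.radians(yaw)); G=np.array([[0,-s,c],[0,c,s],[-1,0,0]])
        print('rotvec deg',np.degrees(Rn.from_matrix(R.T@G).as_rotvec()).round(2))
E
python3 -c "
from h import *
to([.40,.25,.23],-21)"
```

```text
t 1.4 tcp [0.1633 0.6028 0.2308] yaw -21.16 tilt x [-6.0e-04 -1.1e-03 -1.0e+00] F [-0.37 -0.2   0.21] M [ 0.01 -0.04  0.  ] gap 60.1 q [1.13 0.53 1.43 0.   1.18 1.5 ]
tool shift mm [   1.  -243.6  348.1]
rotvec deg [-0.16 -0.01  0.07]
```

>>> move_arm:
  deltas: [60,0,-27,39,0,0,0,60,0,-27,39,0,0,0,60,0,-27,39,0,0,0,60,0,-27,39,0,0,0,60,0,-27,39,0,0,0,60,0,-27,39,0,0,0,60,0,-27,39,0,0,0,60,0,-27,39,0,0,0,60,0,-27,36,0,0,0,60,0,0,0,0,0,0]

```text
t: 2.4
tcp_pos: [0.4037, 0.2471, 0.2314]
tool_rot: [0.131, 0.694, -0.131, 0.696]
force: [0.4, 0.5, 0.8]
finger_gap: 0.702
```

```bash
python3 -c "
from h import *
to([.514,-.243,.20],-21)"
```

```text
t 2.4 tcp [0.4037 0.2471 0.2314] yaw -21.39 tilt x [ 0.0021 -0.0011 -1.    ] F [0.44 0.53 0.81] M [-0.01  0.07 -0.02] gap 60.0 q [ 0.31  0.32  1.8  -0.    1.01  0.69]
tool shift mm [  32.2 -416.1  281.4]
rotvec deg [-0.39  0.13  0.01]
```

>>> move_arm:
  deltas: [60,0,-38,26,0,0,0,60,0,-38,26,0,0,0,60,0,-38,26,0,0,0,60,0,-38,26,0,0,0,60,0,-38,26,0,0,0,60,0,-38,26,0,0,0,60,0,-38,25,0,0,0,60,0,-38,25,0,0,0,60,0,-38,25,0,0,0,60,0,-38,25,0,0,0]

```text
t: 3.4
tcp_pos: [0.502, -0.1969, 0.2312]
tool_rot: [0.129, 0.695, -0.129, 0.695]
force: [0.7, 0.0, 0.0]
finger_gap: 0.705
```

>>> move_arm:
  deltas: [60,10,-36,26,0,0,0,60,20,0,0,0,0,0,60,0,0,0,0,0,0,60,0,0,0,0,0,0]

```text
t: 3.8
tcp_pos: [0.5124, -0.2375, 0.2008]
tool_rot: [0.13, 0.696, -0.129, 0.694]
force: [0.3, 0.1, 0.2]
finger_gap: 0.704
```

```bash
python3 -c "
from h import *
to([.514,-.243,.079],-21)
snap('side','side1');snap('top','top1')"
```

```text
t 3.8 tcp [ 0.5124 -0.2375  0.2008] yaw -21.05 tilt x [-0.0021  0.0019 -1.    ] F [0.28 0.12 0.23] M [ 0.    0.03 -0.  ] gap 60.1 q [-0.63  0.49  1.62  0.    1.04 -0.26]
tool shift mm [121.8  -4.7   3.8]
rotvec deg [-0.06 -0.15 -0.06]
```

View pics/side1.png

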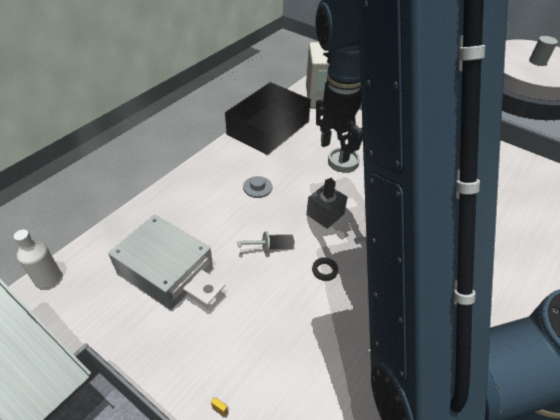

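>>> move_arm:
  deltas: [60,0,-5,4,0,0,0,60,30,0,0,0,0,0,60,30,0,0,0,0,0,60,30,0,0,0,0,0,60,20,0,0,0,0,0,60,11,0,0,0,0,0,60,0,0,0,0,0,0]

```text
t: 4.6
tcp_pos: [0.5147, -0.2445, 0.0795]
tool_rot: [0.13, 0.696, -0.129, 0.695]
force: [-0.5, -0.1, -0.2]
finger_gap: 0.7
```

```bash
python3 -c "
from h import *
to([.514,-.243,.079],-21)
s=snap('side','side2')
cv2.imwrite('pics/z2.png',cv2.resize(s['image'][140:240,280:380,::-1],None,fx=6,fy=6))"
```

```text
t 4.6 tcp [ 0.5147 -0.2445  0.0795] yaw -21.13 tilt x [-0.0014  0.001  -1.    ] F [-0.46 -0.07 -0.2 ] M [ 0.01 -0.01 -0.01] gap 59.8 q [-0.64  0.67  1.69 -0.    0.78 -0.27]
tool shift mm [ 0.5  1.1 -1.2]
rotvec deg [-0.13 -0.1  -0.02]
```

View pics/z2.png

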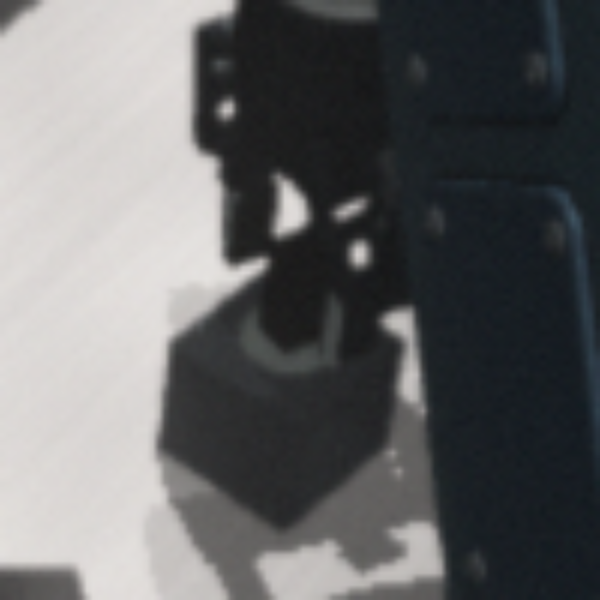

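>>> move_arm:
  deltas: [10,0,0,0,0,0,0,10,0,0,0,0,0,0,10,0,0,0,0,0,0,10,0,0,0,0,0,0,10,0,0,0,0,0,0,10,0,0,0,0,0,0,10,0,0,0,0,0,0]
  force: 100

```text
t: 5.35
tcp_pos: [0.5156, -0.2454, 0.0817]
tool_rot: [0.13, 0.694, -0.13, 0.696]
force: [-0.6, 0.0, 5.6]
finger_gap: 0.218
```

```bash
python3 -c "
from h import *
st()"
```

```text
t 5.35 tcp [ 0.5156 -0.2454  0.0817] yaw -21.17 tilt x [ 0.0018 -0.0013 -1.    ] F [-0.59  0.02  5.61] M [ 0.08  0.17 -0.01] gap 18.6 q [-0.64  0.67  1.69 -0.    0.78 -0.27]
```

>>> move_arm:
  deltas: [10,-5,0,0,0,0,0,10,-10,0,0,0,0,0,10,-15,0,0,0,0,0,10,-20,0,0,0,0,0,10,-25,0,0,0,0,0,10,-25,0,0,0,0,0,10,0,0,0,0,0,0]

```text
t: 6.05
tcp_pos: [0.517, -0.2463, 0.1841]
tool_rot: [0.129, 0.692, -0.131, 0.698]
force: [0.7, -0.5, -1.3]
finger_gap: 0.22
```

```bash
python3 -c "
from h import *
st()
s=snap('side','side3')
cv2.imwrite('pics/z3.png',cv2.resize(s['image'][100:240,260:400,::-1],None,fx=4,fy=4))"
```

```text
t 6.05 tcp [ 0.517  -0.2463  0.1841] yaw -21.16 tilt x [ 0.0065 -0.0048 -1.    ] F [ 0.7  -0.51 -1.3 ] M [-0.07 -0.07 -0.01] gap 18.8 q [-0.64  0.51  1.62  0.    1.   -0.27]
```

View pics/z3.png

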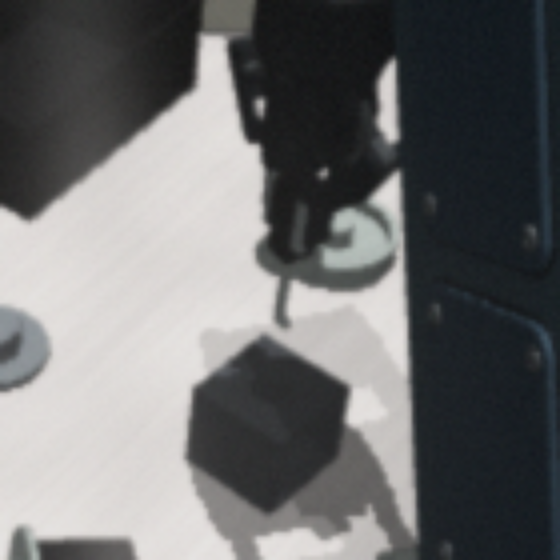

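```bash
python3 -c "
from h import *
s=ld('side3')
c=np.array([.517,-.2463,.1163])
for a in (159,249): 
  d=np.array([np.cos(np.radians(a)),np.sin(np.radians(a)),0])
  print(a,np.round(proj(s,c),1),np.round(proj(s,c+.01*d),1),np.round(proj(s,c+[0,0,.05]),1))
cv2.imwrite('pics/z3b.png',cv2.convertScaleAbs(cv2.resize(s['image'][155:190,310:350,::-1],None,fx=14,fy=14,interpolation=cv2.INTER_NEAREST),alpha=1.5))"
```

```text
159 [330.  179.9] [332.5 182.3] [332.5 163.8]
249 [330.  179.9] [333.3 178.4] [332.5 163.8]
```

View pics/z3b.png

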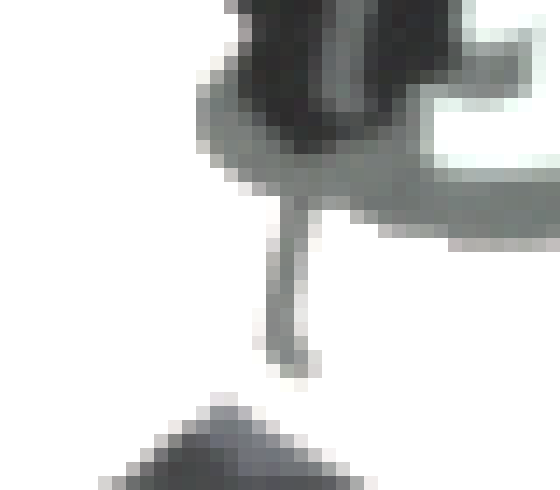

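>>> move_arm:
  deltas: [10,0,0,0,-8,0,0,10,0,0,0,-8,0,0,10,0,0,0,-8,0,0,10,0,0,0,0,0,0]

```text
t: 6.5
tcp_pos: [0.514, -0.2443, 0.1789]
tool_rot: [-0.017, 0.708, 0.018, 0.706]
force: [-0.5, 0.3, -1.7]
finger_gap: 0.222
```

```bash
python3 -c "
from h import *
to([.5787,.1255,.18],3)
s=snap('side','side4')
cv2.imwrite('pics/z4.png',cv2.convertScaleAbs(cv2.resize(s['image'][150:195,300:360,::-1],None,fx=10,fy=10,interpolation=cv2.INTER_NEAREST),alpha=1.5))"
```

```text
t 6.5 tcp [ 0.514  -0.2443  0.1789] yaw 2.81 tilt x [-0.0025  0.0018 -1.    ] F [-0.49  0.27 -1.72] M [ 0.03 -0.03  0.01] gap 18.9 q [-0.64  0.52  1.63 -0.    1.   -0.69]
tool shift mm [ -0.6 366.2  82.8]
rotvec deg [-0.19 -0.14 -0.11]
```

View pics/z4.png

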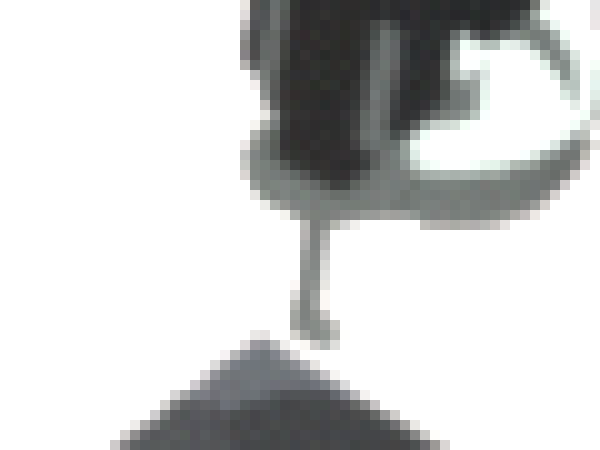

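>>> move_arm:
  deltas: [10,0,15,3,0,0,0,10,0,36,8,0,0,0,10,0,42,10,0,0,0,10,0,45,10,0,0,0,10,0,45,10,0,0,0,10,0,45,10,0,0,0,10,0,45,10,0,0,0,10,0,42,10,0,0,0,10,0,36,8,0,0,0,10,0,15,4,0,0,0]

```text
t: 7.55
tcp_pos: [0.5789, 0.1291, 0.18]
tool_rot: [-0.018, 0.707, 0.019, 0.707]
force: [0.2, -0.3, -2.6]
finger_gap: 0.222
```

>>> move_arm:
  deltas: [10,20,0,0,0,0,0,10,20,0,0,0,0,0,10,0,0,0,0,0,0,10,0,0,0,0,0,0]

```text
t: 7.95
tcp_pos: [0.5792, 0.1246, 0.14]
tool_rot: [-0.017, 0.707, 0.017, 0.706]
force: [0.1, 0.2, -0.8]
finger_gap: 0.221
```

```bash
python3 -c "
from h import *
to([.5787,.1255,.14],3)
s=snap('side','side5')
cv2.imwrite('pics/z5.png',cv2.convertScaleAbs(cv2.resize(s['image'][225:315,160:270,::-1],None,fx=7,fy=7,interpolation=cv2.INTER_NEAREST),alpha=1.2))
t=snap('top','top5')
cv2.imwrite('pics/zt5.png',cv2.convertScaleAbs(cv2.resize(t['image'][170:260,160:270,::-1],None,fx=6,fy=6,interpolation=cv2.INTER_NEAREST),alpha=1.2))
"
```

```text
t 7.95 tcp [0.5792 0.1246 0.14  ] yaw 2.77 tilt x [-1.5e-03 -1.0e-04 -1.0e+00] F [ 0.12  0.17 -0.79] M [ 0.   -0.02  0.01] gap 18.9 q [ 0.02  0.6   1.6  -0.    0.94 -0.02]
tool shift mm [ 0.1  1.  -0.5]
rotvec deg [-0.23 -0.09  0.  ]
```

View pics/z5.png

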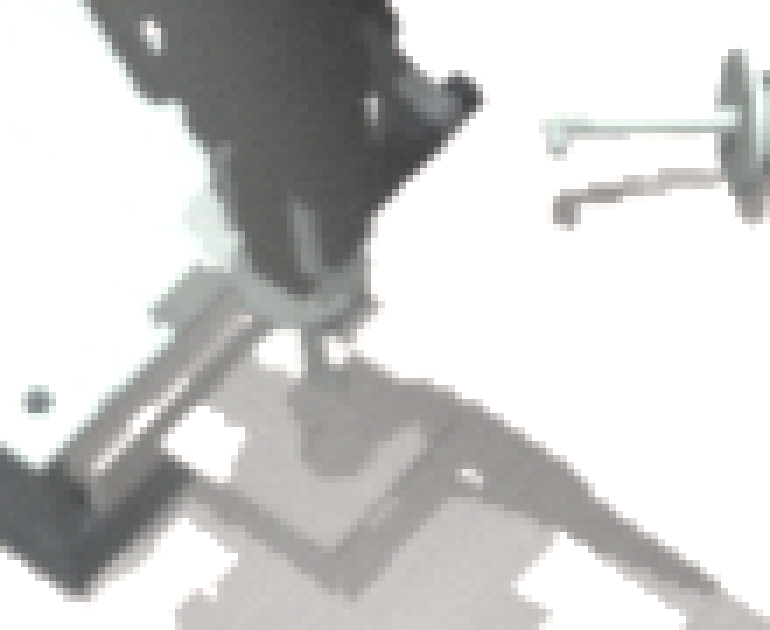

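View pics/zt5.png

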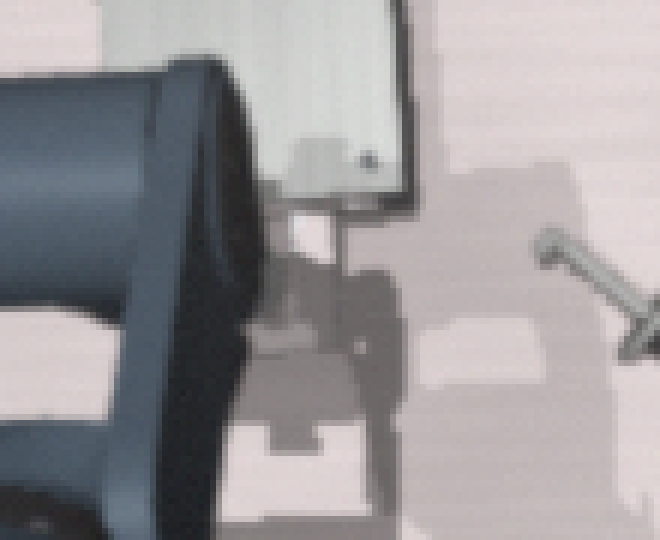

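```bash
python3 -c "
from h import *
s=ld('side5')
I=s['image'].astype(int).sum(2)
for v in range(262,286):print(v,I[v,194:222])
for c in ([.5792,.1246,.0723],[.5792,.1266,.0723]):
  for z in (0,.007,.03,.051): print(c,z,np.round(proj(s,np.array(c)+[0,0,z]),2))
"
```

```text
262 [413 371 268 254 242 246 242 246 284 352 341 316 262 235 246 275 314 343
 439 611 660 666 664 666 663 658 659 665]
263 [415 390 303 259 261 244 248 238 270 325 348 323 306 280 283 319 336 349
 456 634 663 665 665 661 656 661 663 658]
264 [420 422 387 328 281 252 252 241 249 274 298 314 319 325 331 334 346 356
 461 644 664 664 657 658 660 660 657 663]
265 [424 427 417 404 367 299 264 251 239 249 266 300 339 339 338 345 341 343
 446 649 660 661 659 661 658 664 659 663]
266 [419 432 432 426 423 397 361 280 260 253 282 326 343 350 345 349 335 327
 432 627 654 652 652 655 655 659 658 668]
267 [405 427 436 428 426 428 407 376 337 318 363 359 350 369 395 366 333 307
 360 532 633 653 661 659 657 655 662 663]
268 [391 420 429 427 433 425 423 420 402 391 412 389 369 398 394 366 315 320
 364 438 556 647 656 654 659 658 662 666]
269 [424 413 415 424 425 429 427 420 413 412 417 415 398 391 360 324 329 363
 404 481 614 652 648 656 661 664 662 662]
270 [502 528 396 386 401 422 421 424 416 410 406 387 358 325 308 329 361 402
 483 602 651 651 653 653 661 658 652 661]
271 [454 434 366 354 375 418 
[... 1421 characters left out ...]
80 474 472 442 400 397 395 392 393 391 396 396 391 386
 391 389 389 383 384 384 384 378 378 379]
284 [475 481 475 477 470 472 472 451 404 392 391 394 399 397 394 403 401 390
 388 382 389 386 386 381 380 388 380 381]
285 [500 478 476 478 475 473 475 469 440 404 396 384 388 396 396 393 389 391
 390 389 385 390 388 397 411 423 389 382]
[0.5792, 0.1246, 0.0723] 0 [205.76 277.9 ]
[0.5792, 0.1246, 0.0723] 0.007 [205.44 275.94]
[0.5792, 0.1246, 0.0723] 0.03 [204.36 269.35]
[0.5792, 0.1246, 0.0723] 0.051 [203.34 263.1 ]
[0.5792, 0.1266, 0.0723] 0 [205.1  278.53]
[0.5792, 0.1266, 0.0723] 0.007 [204.77 276.57]
[0.5792, 0.1266, 0.0723] 0.03 [203.68 269.98]
[0.5792, 0.1266, 0.0723] 0.051 [202.64 263.74]
```

>>> move_arm:
  deltas: [10,0,1,-0.5,0,0,0,10,8,0,0,0,0,0,10,8,0,0,0,0,0,10,6,0,0,0,0,0,10,5,0,0,0,0,0,10,0,0,0,0,0,0]
  force: 120

```text
t: 8.65
tcp_pos: [0.5785, 0.1256, 0.1121]
tool_rot: [-0.017, 0.708, 0.017, 0.706]
force: [-0.2, 0.6, -1.2]
finger_gap: 0.218
```

```bash
python3 -c "
from h import *
to([.5784,.1255,.088],3)
s=snap('side','side6')
cv2.imwrite('pics/z6.png',cv2.convertScaleAbs(cv2.resize(s['image'][225:315,160:270,::-1],None,fx=7,fy=7,interpolation=cv2.INTER_NEAREST),alpha=1.4))
"
```

```text
t 8.65 tcp [0.5785 0.1256 0.1121] yaw 2.82 tilt x [-2.4e-03 -1.0e-04 -1.0e+00] F [-0.23  0.6  -1.2 ] M [-0.06 -0.   -0.  ] gap 18.6 q [ 0.03  0.64  1.62  0.    0.89 -0.02]
tool shift mm [24.1 -0.1 -0. ]
rotvec deg [-0.18 -0.14 -0.  ]
```

View pics/z6.png

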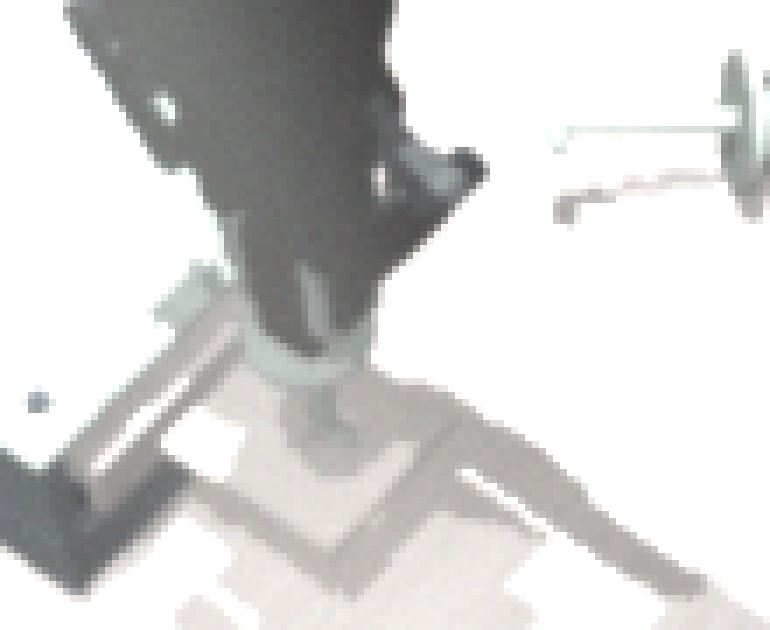

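>>> move_arm:
  deltas: [10,4,0,0,0,0,0,10,5,0,0,0,0,0,10,5,0,0,0,0,0,10,5,0,0,0,0,0,10,5,0,0,0,0,0,10,0,0,0,0,0,0,10,0,0,0,0,0,0]

```text
t: 9.4
tcp_pos: [0.5791, 0.1257, 0.0891]
tool_rot: [-0.017, 0.707, 0.017, 0.707]
force: [-0.1, 0.5, -1.2]
finger_gap: 0.22
```

```bash
python3 -c "
from h import *
to([.5784,.1255,.088],3)
s=snap('side','side7')
cv2.imwrite('pics/z7.png',cv2.convertScaleAbs(cv2.resize(s['image'][225:315,160:270,::-1],None,fx=7,fy=7,interpolation=cv2.INTER_NEAREST),alpha=1.4))
st()
"
```

```text
t 9.4 tcp [0.5791 0.1257 0.0891] yaw 2.83 tilt x [-4.e-04 -0.e+00 -1.e+00] F [-0.06  0.46 -1.21] M [-0.03  0.04 -0.07] gap 18.8 q [ 0.03  0.68  1.63  0.    0.84 -0.02]
tool shift mm [ 1.1 -0.1 -0.7]
rotvec deg [-0.17 -0.02 -0.  ]
t 9.45 tcp [0.5793 0.1257 0.0893] yaw 2.83 tilt x [ 1.e-04 -0.e+00 -1.e+00] F [ 0.9   0.47 -0.86] M [0.01 0.04 0.05] gap 18.8 q [ 0.03  0.68  1.63 -0.    0.84 -0.02]
```

View pics/z7.png

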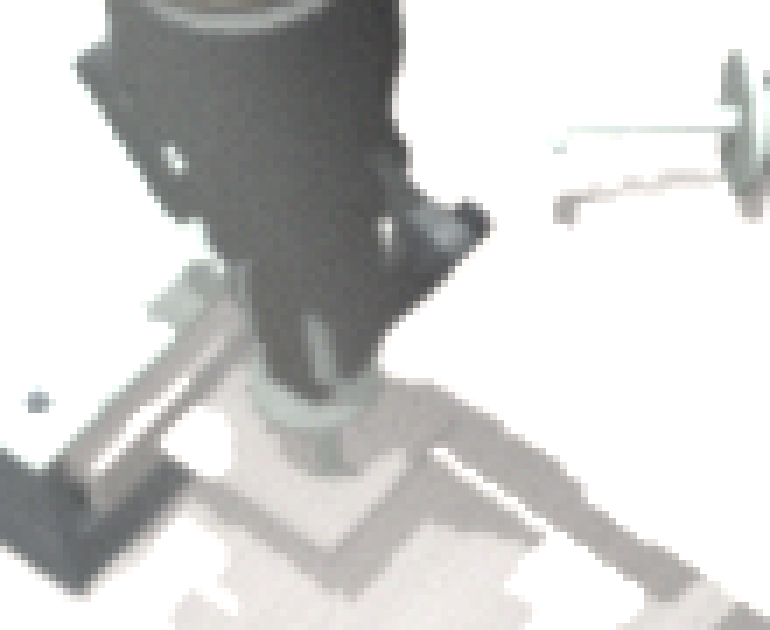

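>>> move_arm:
  deltas: [10,2,0,0,0,0,0,10,0,0,-2,0,0,0,10,0,0,-2,0,0,0,10,0,0,-2,0,0,0,10,0,0,-1,0,0,0,10,0,0,-1,0,0,0,10,0,0,-1,0,0,0,10,0,0,-1,0,0,0,10,0,0,-1,0,0,0,10,0,0,-1,0,0,0]

```text
t: 10.45
tcp_pos: [0.5672, 0.1251, 0.0873]
tool_rot: [-0.017, 0.707, 0.017, 0.707]
force: [-0.4, -0.0, -0.9]
finger_gap: 0.219
```

```bash
python3 -c "
from h import *
st()"
```

```text
t 10.45 tcp [0.5672 0.1251 0.0873] yaw 2.83 tilt x [ 1.e-04 -0.e+00 -1.e+00] F [-0.35 -0.03 -0.88] M [ 0.01 -0.05  0.03] gap 18.7 q [ 0.02  0.67  1.66 -0.    0.81 -0.02]
```

>>> move_arm:
  deltas: [10,0,0,-1,0,0,0,10,0,0,-1,0,0,0,10,0,0,-1,0,0,0,10,0,0,-1,0,0,0]

```text
t: 10.85
tcp_pos: [0.5643, 0.1249, 0.0875]
tool_rot: [-0.017, 0.706, 0.017, 0.708]
force: [3.6, 0.2, -3.2]
finger_gap: 0.216
```

```bash
python3 -c "
from h import *
st()
s=snap('side','side8')
cv2.imwrite('pics/z8.png',cv2.convertScaleAbs(cv2.resize(s['image'][225:315,160:270,::-1],None,fx=7,fy=7,interpolation=cv2.INTER_NEAREST),alpha=1.4))
st()"
```

```text
t 10.85 tcp [0.5643 0.1249 0.0875] yaw 2.82 tilt x [ 2.5e-03  1.0e-04 -1.0e+00] F [ 3.56  0.16 -3.22] M [ 0.03 -0.59  0.04] gap 18.4 q [ 0.02  0.66  1.67  0.    0.81 -0.02]
t 10.9 tcp [0.5638 0.1249 0.0875] yaw 2.82 tilt x [ 0.0015  0.     -1.    ] F [ 3.05  1.29 -1.36] M [ 0.04 -0.54  0.01] gap 18.7 q [ 0.02  0.66  1.67  0.    0.81 -0.02]
```

View pics/z8.png

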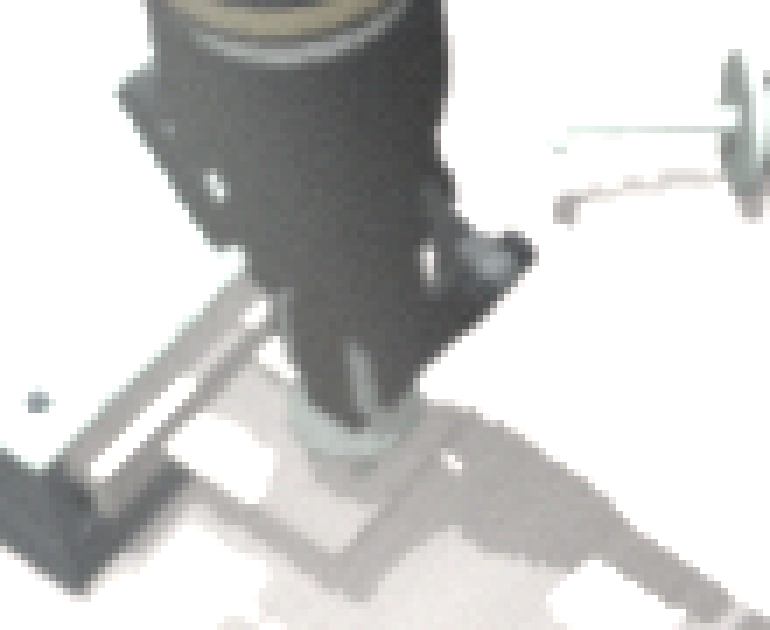

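>>> move_arm:
  deltas: [10,0,0,-1,0,0,0,10,0,0,-1.5,0,0,0,10,0,0,-2,0,0,0,10,0,0,-2,0,0,0,10,0,0,-2,0,0,0,10,0,0,-2,0,0,0,10,0,0,-2,0,0,0,10,0,0,-2,0,0,0,10,0,0,-2,0,0,0,10,0,0,-2,0,0,0]

```text
t: 11.9
tcp_pos: [0.5447, 0.1239, 0.0874]
tool_rot: [-0.017, 0.707, 0.017, 0.707]
force: [1.9, -0.7, -1.0]
finger_gap: 0.217
```

>>> move_arm:
  deltas: [10,0,0,-2,0,0,0,10,0,0,-2,0,0,0,10,0,0,-2,0,0,0,10,0,0,-2,0,0,0,10,0,0,-2,0,0,0,10,0,0,-2,0,0,0,10,0,0,-2,0,0,0,10,0,0,-2,0,0,0,10,0,0,-2,0,0,0,10,0,0,-2,0,0,0]

```text
t: 12.9
tcp_pos: [0.5246, 0.123, 0.0873]
tool_rot: [-0.017, 0.707, 0.017, 0.707]
force: [2.8, 1.0, -0.3]
finger_gap: 0.217
```

```bash
python3 -c "
from h import *
st()
s=snap('side','side9')
cv2.imwrite('pics/z9.png',cv2.convertScaleAbs(cv2.resize(s['image'][205:345,120:270,::-1],None,fx=5,fy=5,interpolation=cv2.INTER_NEAREST),alpha=1.2))
st()"
```

```text
t 12.9 tcp [0.5246 0.123  0.0873] yaw 2.83 tilt x [ 1.e-04 -0.e+00 -1.e+00] F [ 2.82  0.99 -0.31] M [-0.01 -0.6  -0.03] gap 18.5 q [ 0.02  0.63  1.77 -0.    0.74 -0.03]
t 12.95 tcp [0.524  0.1229 0.0872] yaw 2.83 tilt x [-1.1e-03 -1.0e-04 -1.0e+00] F [ 2.39 -0.21 -0.28] M [-0.04 -0.47  0.03] gap 18.3 q [ 0.02  0.63  1.77 -0.    0.74 -0.03]
```

View pics/z9.png

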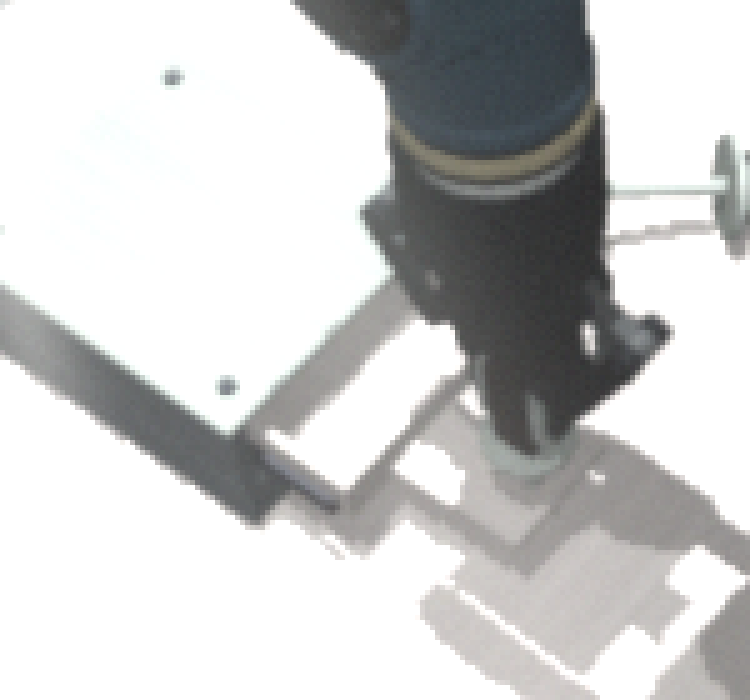

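>>> move_arm:
  deltas: [10,0,0,-1,0,0,0,10,0,0,-2,0,0,0,10,0,0,-2,0,0,0,10,0,0,-2,0,0,0,10,0,0,-2,0,0,0,10,0,0,-2,0,0,0,10,0,0,-2,0,0,0,10,0,0,-2,0,0,0,10,0,0,-2,0,0,0,10,0,0,-1,0,0,0]

```text
t: 13.95
tcp_pos: [0.5064, 0.1221, 0.0873]
tool_rot: [-0.017, 0.707, 0.017, 0.707]
force: [3.3, 0.5, -0.0]
finger_gap: 0.218
```

>>> move_arm:
  deltas: [10,0,0,-1,0,0,0,10,0,0,-1,0,0,0,10,0,0,-1,0,0,0]

```text
t: 14.25
tcp_pos: [0.5038, 0.1219, 0.0873]
tool_rot: [-0.017, 0.707, 0.017, 0.707]
force: [2.3, 0.3, -1.0]
finger_gap: 0.213
```

>>> move_arm:
  deltas: [10,0,0,-1,0,0,0,10,0,0,-1,0,0,0,10,0,0,-1,0,0,0]

```text
t: 14.55
tcp_pos: [0.5007, 0.1218, 0.0873]
tool_rot: [-0.017, 0.707, 0.017, 0.707]
force: [3.4, 0.3, -1.3]
finger_gap: 0.219
```

>>> move_arm:
  deltas: [10,0,0,-1,0,0,0,10,0,0,-1,0,0,0]

```text
t: 14.75
tcp_pos: [0.4988, 0.1217, 0.0873]
tool_rot: [-0.017, 0.707, 0.017, 0.707]
force: [2.9, 0.5, -1.2]
finger_gap: 0.215
```

>>> move_arm:
  deltas: [10,0,0,-1,0,0,0,10,0,0,-1,0,0,0]

```text
t: 14.95
tcp_pos: [0.4968, 0.1216, 0.0873]
tool_rot: [-0.017, 0.707, 0.017, 0.707]
force: [3.1, -0.3, -1.0]
finger_gap: 0.221
```

>>> move_arm:
  deltas: [10,0,0,-1,0,0,0,10,0,0,-1,0,0,0]

```text
t: 15.15
tcp_pos: [0.4949, 0.1215, 0.0873]
tool_rot: [-0.017, 0.707, 0.017, 0.707]
force: [2.8, -0.3, -1.6]
finger_gap: 0.22
```

>>> move_arm:
  deltas: [10,0,0,-1,0,0,0,10,0,0,-1,0,0,0]

```text
t: 15.35
tcp_pos: [0.4942, 0.1214, 0.0875]
tool_rot: [-0.017, 0.706, 0.017, 0.708]
force: [5.8, 1.1, -3.2]
finger_gap: 0.22
```

>>> move_arm:
  deltas: [10,0,0,-1,0,0,0,10,0,0,-1,0,0,0]

```text
t: 15.55
tcp_pos: [0.4936, 0.1214, 0.0876]
tool_rot: [-0.017, 0.705, 0.017, 0.709]
force: [7.3, -0.6, -5.5]
finger_gap: 0.22
```

>>> move_arm:
  deltas: [10,0,0,-0.5,0,0,0,10,0,0,0,0,0,0]

```text
t: 15.75
tcp_pos: [0.4935, 0.1213, 0.0876]
tool_rot: [-0.017, 0.704, 0.017, 0.709]
force: [6.8, 0.4, -5.6]
finger_gap: 0.218
```

```bash
python3 -c "
from h import *
st()
snap('top','top10');st()
s=snap('side','side10')
cv2.imwrite('pics/z10.png',cv2.convertScaleAbs(cv2.resize(s['image'][205:345,120:270,::-1],None,fx=5,fy=5,interpolation=cv2.INTER_NEAREST),alpha=1.2))
st()"
```

```text
t 15.75 tcp [0.4935 0.1213 0.0876] yaw 2.81 tilt x [ 7.e-03  4.e-04 -1.e+00] F [ 6.81  0.44 -5.55] M [ 0.1  -1.57  0.03] gap 18.6 q [ 0.02  0.6   1.85  0.    0.68 -0.03]
t 15.8 tcp [0.4935 0.1213 0.0876] yaw 2.81 tilt x [ 7.e-03  4.e-04 -1.e+00] F [ 6.86  0.83 -5.33] M [ 0.13 -1.56  0.02] gap 18.5 q [ 0.02  0.6   1.85  0.    0.68 -0.03]
t 15.85 tcp [0.4935 0.1213 0.0876] yaw 2.8 tilt x [ 7.e-03  4.e-04 -1.e+00] F [ 7.94  0.43 -5.75] M [ 0.14 -1.61  0.03] gap 18.4 q [ 0.02  0.6   1.85  0.    0.68 -0.03]
```

View pics/z10.png

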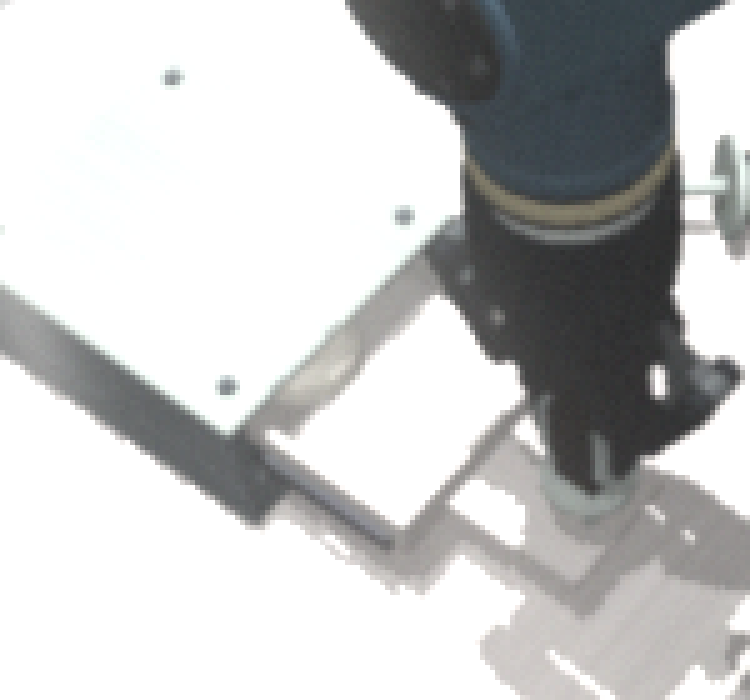

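>>> move_arm:
  deltas: [10,0,0,-0.5,0,0,0,10,0,0,-0.5,0,0,0,10,0,0,0,0,0,0]

```text
t: 16.15
tcp_pos: [0.4932, 0.1213, 0.0877]
tool_rot: [-0.017, 0.704, 0.017, 0.71]
force: [7.7, 0.2, -5.7]
finger_gap: 0.22
```

>>> move_arm:
  deltas: [10,0,0,0,0,0,0]

```text
t: 16.25
tcp_pos: [0.4932, 0.1213, 0.0877]
tool_rot: [-0.017, 0.704, 0.017, 0.71]
force: [7.7, -0.3, -6.2]
finger_gap: 0.22
```

>>> move_arm:
  deltas: [10,0.5,0,-0.5,0,0,0,10,0,0,-0.5,0,0,0,10,0,0,-0.5,0,0,0,10,0,0,0,0,0,0]

```text
t: 16.65
tcp_pos: [0.4928, 0.1213, 0.0876]
tool_rot: [-0.017, 0.703, 0.017, 0.711]
force: [9.1, 1.4, -4.3]
finger_gap: 0.22
```

```bash
python3 -c "
from h import *
st()"
```

```text
t 16.65 tcp [0.4928 0.1213 0.0876] yaw 2.79 tilt x [ 1.100e-02  6.000e-04 -9.999e-01] F [ 9.1   1.45 -4.25] M [ 0.14 -1.92  0.02] gap 18.8 q [ 0.02  0.6   1.86  0.    0.68 -0.03]
```

>>> move_arm:
  deltas: [10,0.3,0,-0.5,0,0,0,10,0,0,-0.5,0,0,0,10,0,0,0,0,0,0,10,0,0,0,0,0,0]

```text
t: 17.05
tcp_pos: [0.4926, 0.1213, 0.0875]
tool_rot: [-0.017, 0.702, 0.017, 0.711]
force: [9.8, 0.4, -2.6]
finger_gap: 0.218
```

>>> move_arm:
  deltas: [10,0,0,0,0,0,0,10,0,0,0,0,0,0,10,0,0,0,0,0,0,10,0,0,0,0,0,0]

```text
t: 17.45
tcp_pos: [0.4926, 0.1213, 0.0875]
tool_rot: [-0.017, 0.702, 0.017, 0.711]
force: [10.0, 1.2, -2.6]
finger_gap: 0.22
```

>>> move_arm:
  deltas: [10,0,0,0,0,0,0,10,0,0,0,0,0,0,10,0,0,0,0,0,0,10,0,0,0,0,0,0]

```text
t: 17.85
tcp_pos: [0.4926, 0.1213, 0.0875]
tool_rot: [-0.017, 0.702, 0.017, 0.711]
force: [9.0, 1.0, -4.7]
finger_gap: 0.219
```

>>> move_arm:
  deltas: [10,0,0,0,0,0,0,10,0,0,0,0,0,0,10,0,0,0,0,0,0,10,0,0,0,0,0,0]

```text
t: 18.25
tcp_pos: [0.4926, 0.1213, 0.0875]
tool_rot: [-0.017, 0.702, 0.017, 0.711]
force: [10.0, 1.4, -3.0]
finger_gap: 0.219
```

```bash
python3 -c "
from h import *
st()"
```

```text
t 18.25 tcp [0.4926 0.1213 0.0875] yaw 2.79 tilt x [ 1.270e-02  6.000e-04 -9.999e-01] F [ 9.97  1.4  -2.99] M [ 0.1  -2.13  0.01] gap 18.7 q [ 0.02  0.6   1.86  0.    0.67 -0.03]
```

>>> move_arm:
  deltas: [10,0,0,0,0,0,0,10,0,0,0,0,0,0,10,0,0,1,0,0,0,10,0,0,1,0,0,0,10,0,0,1,0,0,0,10,0,0,1,0,0,0,10,0,0,1,0,0,0,10,0,0,1,0,0,0]

```text
t: 19.05
tcp_pos: [0.4944, 0.1214, 0.0871]
tool_rot: [-0.017, 0.706, 0.017, 0.708]
force: [3.9, 0.0, 1.6]
finger_gap: 0.216
```

>>> move_arm:
  deltas: [10,0,0,1,0,0,0,10,0,0,1,0,0,0,10,0,0,1,0,0,0,10,0,0,1,0,0,0,10,0,0,1,0,0,0,10,0,0,0,0,0,0]

```text
t: 19.65
tcp_pos: [0.4959, 0.1217, 0.0859]
tool_rot: [-0.017, 0.708, 0.017, 0.705]
force: [0.8, 0.7, -1.2]
finger_gap: 0.218
```

```bash
python3 -c "
from h import *
st()
s=snap('side','side11')
cv2.imwrite('pics/z11.png',cv2.convertScaleAbs(cv2.resize(s['image'][205:345,120:270,::-1],None,fx=5,fy=5,interpolation=cv2.INTER_NEAREST),alpha=1.2))
st()"
```

```text
t 19.65 tcp [0.4959 0.1217 0.0859] yaw 2.83 tilt x [-4.4e-03 -1.0e-04 -1.0e+00] F [ 0.81  0.7  -1.22] M [-0.02 -0.15 -0.02] gap 18.6 q [ 0.02  0.61  1.84  0.    0.7  -0.03]
t 19.7 tcp [0.496  0.1217 0.0859] yaw 2.84 tilt x [-4.1e-03 -1.0e-04 -1.0e+00] F [-0.28 -0.21  0.51] M [ 0.01 -0.07 -0.01] gap 18.8 q [ 0.02  0.61  1.84 -0.    0.7  -0.03]
```

View pics/z11.png

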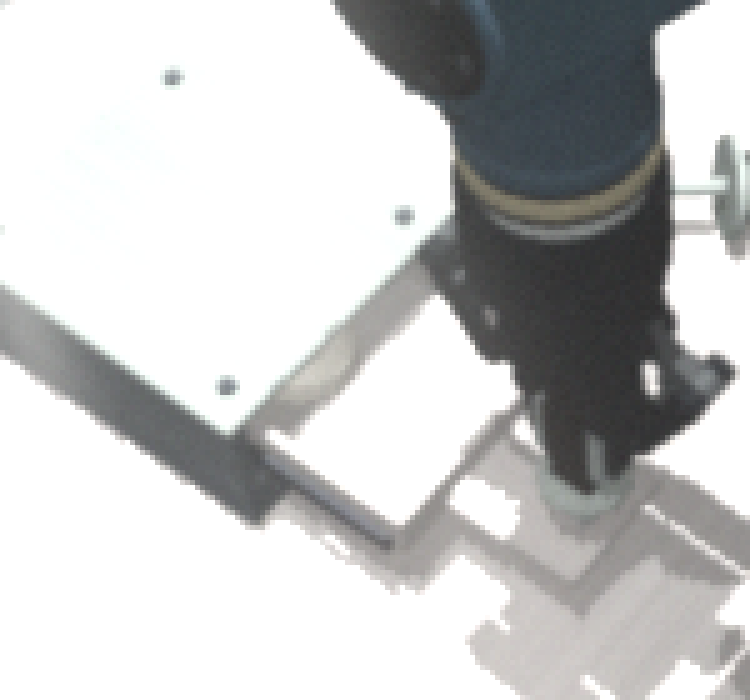

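>>> move_arm:
  deltas: [10,0,0,1.5,0,0,0,10,0,0,1.5,0,0,0,10,0,0,1.5,0,0,0,10,0,0,1.5,0,0,0,10,0,0,1.5,0,0,0,10,0,0,1.5,0,0,0,10,0,0,0.5,0,0,0,10,0,0,0,0,0,0]

```text
t: 20.5
tcp_pos: [0.5074, 0.1221, 0.0865]
tool_rot: [-0.017, 0.707, 0.017, 0.707]
force: [0.8, 0.7, -1.3]
finger_gap: 0.222
```

```bash
python3 -c "
from h import *
st()
s=snap('side','side12')
cv2.imwrite('pics/z12.png',cv2.convertScaleAbs(cv2.resize(s['image'][225:345,150:270,::-1],None,fx=6,fy=6,interpolation=cv2.INTER_NEAREST),alpha=1.3))
st()"
```

```text
t 20.5 tcp [0.5074 0.1221 0.0865] yaw 2.83 tilt x [ 0. -0. -1.] F [ 0.77  0.73 -1.34] M [-0.06  0.   -0.05] gap 19.0 q [ 0.02  0.62  1.81 -0.    0.71 -0.03]
t 20.55 tcp [0.5073 0.1221 0.0865] yaw 2.83 tilt x [-1.e-04 -0.e+00 -1.e+00] F [-0.02  0.62 -1.12] M [ 0.04 -0.02  0.02] gap 18.7 q [ 0.02  0.62  1.81 -0.    0.71 -0.03]
```

View pics/z12.png

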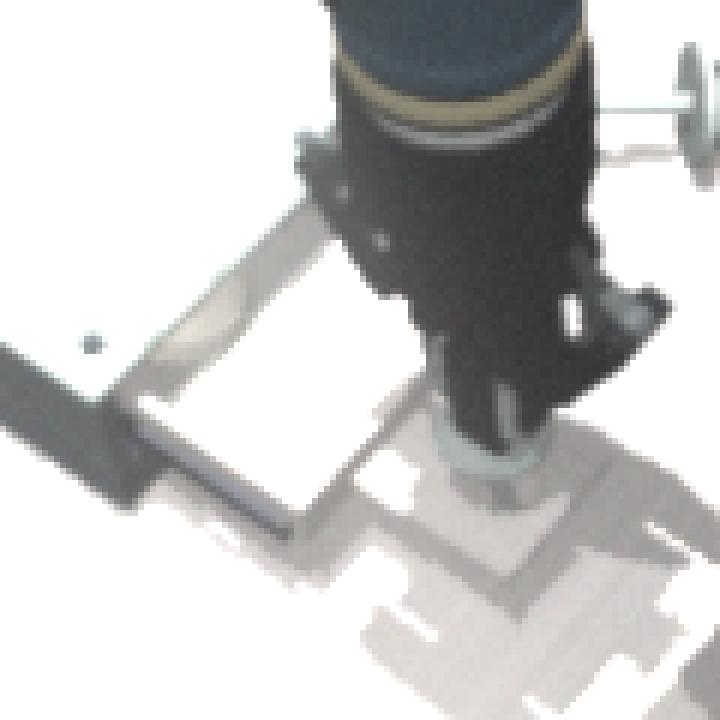

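```bash
python3 -c "
from h import *
s=ld('side12')
a=plane(s,208.6,302.7,.04);b=plane(s,234.8,320.4,.04);print(a,b,b-a)
for dx in (68,71,74): print(dx,np.round(proj(s,a+np.array([-dx*.9986,-dx*.0523,0])/1000),1))
I=s['image'].astype(int).sum(2)
for v in range(300,314):print(v,I[v,220:248])
print('hole pred for 71:',proj(s,[.5752-.0709,.1267-.0037,.04]))
"
```

```text
[0.54987176 0.15166914 0.04      ] [0.48053965 0.14941869 0.04      ] [-0.06933211 -0.00225045  0.        ]
68 [234.7 319.6]
71 [235.9 320.3]
74 [237.1 321.1]
300 [468 466 450 404 405 414 410 406 407 401 363 314 232 219 262 309 315 328
 355 314 305 325 347 361 353 345 341 354]
301 [469 469 464 434 407 405 413 413 414 407 395 386 353 345 349 328 332 373
 368 347 312 348 354 351 354 349 348 346]
302 [472 477 473 462 439 404 413 400 406 403 401 399 391 385 388 375 374 376
 350 328 339 354 349 348 359 349 358 355]
303 [498 470 469 476 447 384 375 385 396 399 392 387 384 385 388 390 364 342
 343 337 357 360 355 349 348 355 353 360]
304 [484 467 469 473 445 389 370 350 367 360 371 364 363 356 351 353 351 364
 362 357 346 357 360 358 359 359 351 352]
305 [472 469 471 468 450 387 374 369 363 357 344 329 319 319 318 350 368 375
 378 365 353 366 362 359 359 355 356 339]
306 [474 469 469 473 463 435 386 368 366 361 366 346 308 313 304 329 368 379
 374 365 352 356 361 371 368 358 349 337]
307 [471 478 468 468 469 465 429 383 372 364 372 366 318 306 307 323 365 378
 375 364 353 370 388 428 421 364 337 339]
308 [478 474 480 474 475 468 464 427 389 372 371 365 324 304 306 308 349 375
 370 359 390 438 442 451 429 350 340 356]
309 [480 473 476 481 475 465 459 454 437 403 421 376 336 328 325 320 324 344
 374 391 439 460 463 451 406 337 346 370]
310 [475 478 480 475 475 472 468 466 462 452 453 430 382 398 401 381 413 429
 449 451 466 464 464 440 367 352 361 368]
311 [479 474 477 477 474 472 478 472 476 467 464 463 449 451 447 444 458 464
 470 476 466 465 436 378 357 369 373 377]
312 [438 465 473 477 478 471 476 475 477 472 462 468 463 469 463 467 463 467
 464 473 475 449 395 358 362 371 372 372]
313 [408 429 450 473 469 470 475 473 475 470 470 478 472 461 468 471 469 467
 468 462 449 406 367 370 376 370 370 368]
hole pred for 71: (np.float64(234.439282306792), np.float64(305.04453277926643))
```

>>> move_arm:
  deltas: [10,0,0,1,0,0,0,10,-3,0,0,0,0,0,10,-3,0,0,0,0,0,10,-3,0,0,0,0,0,10,-2,0,0,0,0,0,10,0,0,0,0,0,0]

```text
t: 21.15
tcp_pos: [0.5086, 0.1222, 0.098]
tool_rot: [-0.017, 0.707, 0.017, 0.707]
force: [0.7, 0.3, -0.0]
finger_gap: 0.221
```

>>> move_arm:
  deltas: [10,-3,0,0,0,0,0,10,-3,0,0,0,0,0,10,-3,0,0,0,0,0]

```text
t: 21.45
tcp_pos: [0.5083, 0.1222, 0.1067]
tool_rot: [-0.017, 0.707, 0.017, 0.707]
force: [0.2, -0.2, -1.7]
finger_gap: 0.22
```

```bash
python3 -c "
from h import *
st()
s=snap('side','side13')
cv2.imwrite('pics/z13.png',cv2.convertScaleAbs(cv2.resize(s['image'][225:345,150:270,::-1],None,fx=6,fy=6,interpolation=cv2.INTER_NEAREST),alpha=1.3))
st()"
```

```text
t 21.45 tcp [0.5083 0.1222 0.1067] yaw 2.83 tilt x [-1.e-04  0.e+00 -1.e+00] F [ 0.18 -0.17 -1.73] M [ 0.   -0.03  0.02] gap 18.8 q [ 0.02  0.58  1.8   0.    0.76 -0.03]
t 21.5 tcp [0.5086 0.1222 0.1072] yaw 2.83 tilt x [ 9.e-04  0.e+00 -1.e+00] F [ 0.36  1.41 -1.49] M [ 0.04 -0.02  0.06] gap 18.7 q [ 0.02  0.58  1.8  -0.    0.76 -0.03]
```

View pics/z13.png

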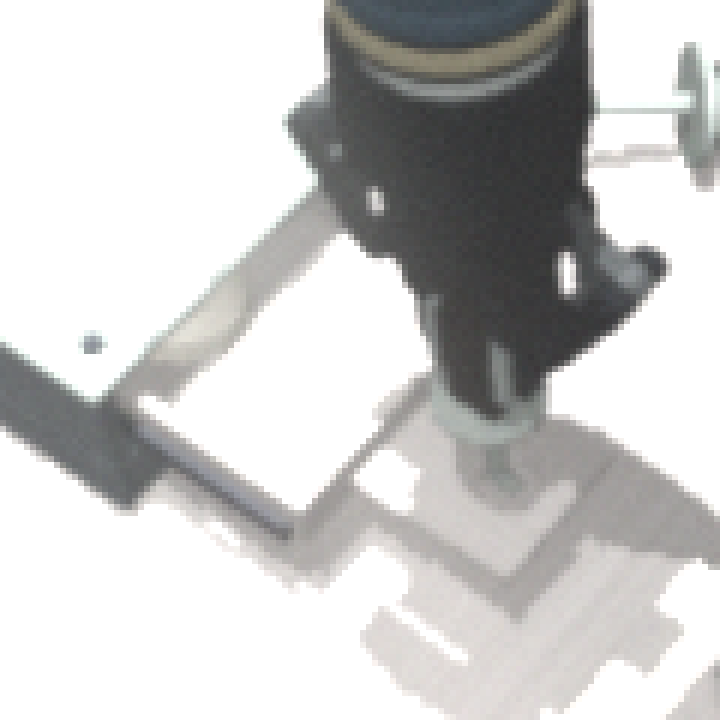

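>>> move_arm:
  deltas: [10,-4,0,0,0,0,0,10,-6,0,0,0,0,0,10,-10,0,0,0,0,0,10,-18,0,0,0,0,0,10,-20,0,0,0,0,0,10,-17,0,0,0,0,0,10,0,0,0,0,0,0]

```text
t: 22.2
tcp_pos: [0.5102, 0.1223, 0.1844]
tool_rot: [-0.017, 0.705, 0.017, 0.709]
force: [0.2, -0.2, -1.3]
finger_gap: 0.221
```

```bash
python3 -c "
from h import *
to([.5150,-.2450,.182],-21)
s=snap('side','side14')
cv2.imwrite('pics/z14.png',cv2.convertScaleAbs(cv2.resize(s['image'][205:345,120:270,::-1],None,fx=5,fy=5,interpolation=cv2.INTER_NEAREST),alpha=1.2))
"
```

```text
t 22.2 tcp [0.5102 0.1223 0.1844] yaw 2.83 tilt x [ 6.5e-03  2.0e-04 -1.0e+00] F [ 0.19 -0.2  -1.29] M [-0.03 -0.03  0.02] gap 18.9 q [ 0.02  0.46  1.74  0.    0.94 -0.03]
tool shift mm [   2.4 -367.1  -13.4]
rotvec deg [23.83  0.37 -0.07]
```

View pics/z14.png

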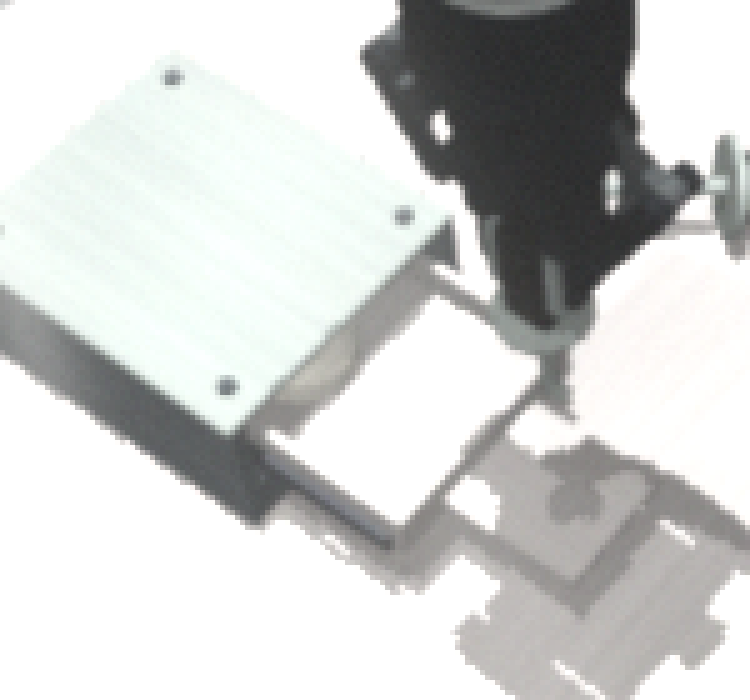

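>>> move_arm:
  deltas: [10,0,-15,-1,0,0,0,10,0,-36,-1,0,0,0,10,0,-42,-2,0,0,0,10,0,-45,-2,0,0,0,10,0,-45,-2,0,0,0,10,0,-45,-2,0,0,0,10,0,-45,-2,0,0,0,10,0,-42,-1,0,0,0,10,0,-36,-1,0,0,0,10,0,-15,0,0,0,0]

```text
t: 23.25
tcp_pos: [0.5114, -0.2485, 0.1803]
tool_rot: [-0.016, 0.707, 0.016, 0.707]
force: [-0.1, 0.5, -1.8]
finger_gap: 0.218
```

>>> move_arm:
  deltas: [10,0,0,0,8,0,0,10,0,0,0,8,0,0,10,0,0,0,8,0,0,10,0,0,0,0,0,0,10,0,0,0,0,0,0]

```text
t: 23.75
tcp_pos: [0.5117, -0.2436, 0.1808]
tool_rot: [0.129, 0.696, -0.128, 0.695]
force: [0.5, -0.8, -1.1]
finger_gap: 0.218
```

```bash
python3 -c "
from h import *
to([.5150,-.2450,.140],-21)
s=snap('side','side15')
cv2.imwrite('pics/z15.png',cv2.convertScaleAbs(cv2.resize(s['image'][150:220,290:370,::-1],None,fx=8,fy=8,interpolation=cv2.INTER_NEAREST),alpha=1.4))
for z in (0,.02,.05):print(np.round(proj(s,[.515,-.245,.116+z]),1))
"
```

```text
t 23.75 tcp [ 0.5117 -0.2436  0.1808] yaw -20.99 tilt x [-0.0017  0.0013 -1.    ] F [ 0.53 -0.79 -1.09] M [-0.03 -0.02  0.04] gap 18.6 q [-0.64  0.51  1.63  0.    1.   -0.28]
tool shift mm [40.8 -0.2  3.7]
rotvec deg [ 0.01 -0.11 -0.03]
[330.4 180.6]
[331.4 174.3]
[332.9 164.6]
```

View pics/z15.png

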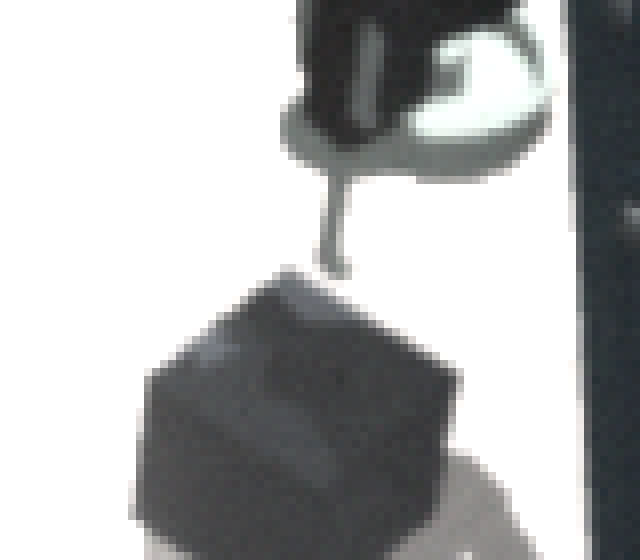

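>>> move_arm:
  deltas: [10,0,0,3.5,0,0,0,10,15,0,0,0,0,0,10,15,0,0,0,0,0,10,10,0,0,0,0,0,10,0,0,0,0,0,0,10,0,0,0,0,0,0]

```text
t: 24.4
tcp_pos: [0.5159, -0.2454, 0.1415]
tool_rot: [0.13, 0.695, -0.13, 0.695]
force: [0.7, 0.2, -2.3]
finger_gap: 0.217
```

```bash
python3 -c "
from h import *
to([.5150,-.2450,.0817],-21)
s=snap('side','side16')
cv2.imwrite('pics/z16.png',cv2.convertScaleAbs(cv2.resize(s['image'][150:220,290:370,::-1],None,fx=8,fy=8,interpolation=cv2.INTER_NEAREST),alpha=1.8))
m=manip.sense()['tcp_pos'].copy()
for z in (0,.007,.02,.05):print(np.round(proj(s,m-[0,0,.0677-z]),1))
for a in range(0,360,45): print(a, np.round(proj(s,[.514+.013*np.cos(np.radians(a)),-.2435+.013*np.sin(np.radians(a)),.065]),1))
I=s['image'].astype(int).sum(2)
for v in range(180,206):print(v,I[v,316:346])
"
```

```text
t 24.4 tcp [ 0.5159 -0.2454  0.1415] yaw -21.15 tilt x [ 0.  0. -1.] F [ 0.71  0.21 -2.28] M [-0.08  0.04 -0.  ] gap 18.5 q [-0.64  0.57  1.65  0.    0.91 -0.27]
tool shift mm [59.8  0.1 -0.9]
rotvec deg [-0.15 -0.   -0.  ]
[328.2 192.8]
[328.5 190.8]
[329.1 186.9]
[330.5 177.7]
0 [323.6 194. ]
45 [322.9 196.7]
90 [325.2 199.2]
135 [329.2 200. ]
180 [332.5 198.6]
225 [333.2 195.9]
270 [330.9 193.5]
315 [326.9 192.7]
180 [677 680 678 680 681 664 583 417 281 251 251 237 225 179 192 215 221 240
 242 242 247 329 490 594 611 598 579 575 579 583]
181 [683 678 680 680 677 670 657 584 425 294 255 252 239 236 236 240 242 245
 244 247 305 433 550 582 582 583 575 578 584 585]
182 [679 682 682 678 672 672 664 657 592 464 306 258 243 245 245 255 259 267
 271 316 426 539 584 583 580 583 581 585 589 593]
183 [676 677 677 668 658 625 618 615 567 434 334 326 278 246 272 336 357 390
 423 514 553 587 585 580 581 575 582 588 592 596]
184 [630 620 618 624 613 599 586 551 441 306 268 266 242 258 356 513 542 548
 551 576 584 589 585 580 585 583 593 593 594 600]
185 [593 592 592 595 591 551 477 358 287 241 
[... 1921 characters left out ...]
140 134 135 137
 136 140 134 125 125 132 130 130 133 124 119 136]
201 [173 167 175 170 176 168 168 170 173 167 162 140 133 134 134 139 132 137
 139 129 140 134 136 129 130 129 120 125 129 146]
202 [165 166 169 173 163 164 166 168 171 172 158 154 138 144 140 146 143 132
 133 138 138 135 130 128 126 122 124 122 120 158]
203 [150 157 159 166 168 165 175 170 168 166 163 158 147 133 137 135 131 134
 135 137 138 134 134 125 121 117 122 121 122 186]
204 [151 146 149 162 168 165 173 169 171 164 167 165 155 138 144 138 130 131
 138 136 127 136 129 113 119 121 123 128 126 222]
205 [145 151 150 149 151 159 169 167 167 165 169 169 165 156 130 141 137 132
 138 138 138 125 124 119 124 125 123 122 124 196]
```

View pics/z16.png

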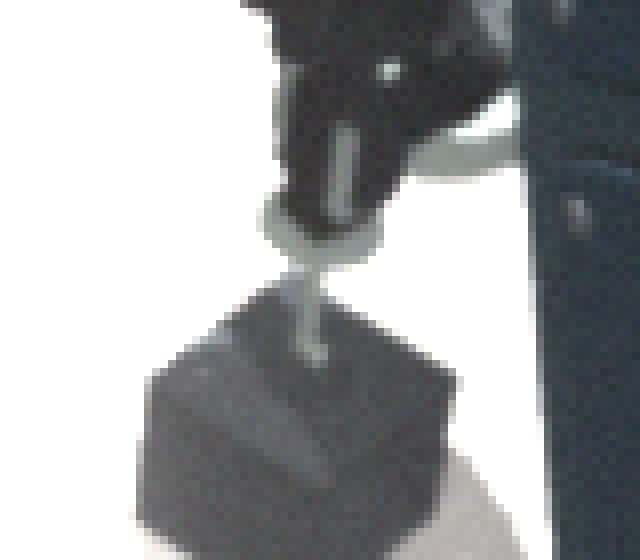

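>>> move_arm:
  deltas: [10,6,0,0,0,0,0,10,6,0,0,0,0,0,10,6,0,0,0,0,0,10,0,0,0,0,0,0]

```text
t: 24.85
tcp_pos: [0.515, -0.2449, 0.1225]
tool_rot: [0.13, 0.696, -0.13, 0.694]
force: [0.3, 1.3, -1.4]
finger_gap: 0.218
```

>>> move_arm:
  deltas: [10,6,0,0,0,0,0,10,6,0,0,0,0,0,10,6,0,0,0,0,0,10,6,0,0,0,0,0,10,6,0,0,0,0,0,10,5,0,0,0,0,0,10,0,0,0,0,0,0]

```text
t: 25.55
tcp_pos: [0.5151, -0.245, 0.0876]
tool_rot: [0.13, 0.696, -0.13, 0.695]
force: [-0.3, 0.1, -1.1]
finger_gap: 0.218
```

>>> move_arm:
  deltas: [10,2,0,0,0,0,0,10,2,0,0,0,0,0,10,1,0,0,0,0,0,10,0,0,0,0,0,0]

```text
t: 25.95
tcp_pos: [0.5156, -0.2453, 0.0835]
tool_rot: [0.13, 0.695, -0.13, 0.695]
force: [0.1, -0.7, -1.1]
finger_gap: 0.217
```

```bash
python3 -c "
from h import *
s=snap('side','side17')
cv2.imwrite('pics/z17.png',cv2.convertScaleAbs(cv2.resize(s['image'][150:220,290:370,::-1],None,fx=8,fy=8,interpolation=cv2.INTER_NEAREST),alpha=1.8))
st()
"
```

```text
t 26.0 tcp [ 0.5157 -0.2454  0.0836] yaw -21.17 tilt x [ 1.e-04 -1.e-04 -1.e+00] F [-0.25  0.13 -1.67] M [-0.   -0.02 -0.02] gap 18.7 q [-0.64  0.66  1.69 -0.    0.79 -0.27]
```

View pics/z17.png

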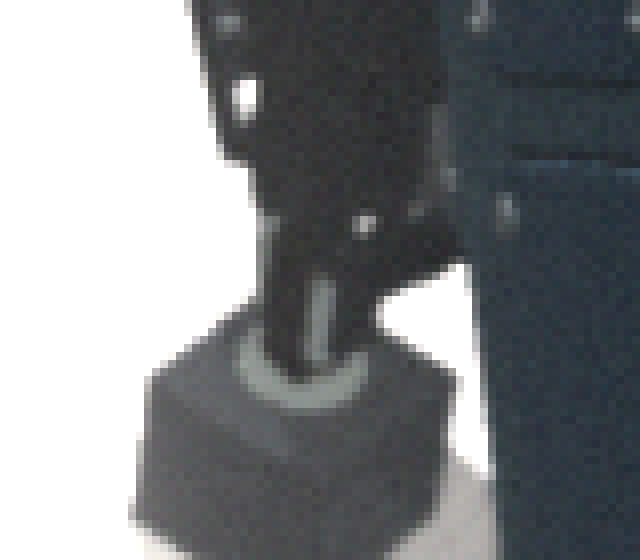

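Inserted, about 2–3 mm above seated. I'll lower until the weight is taken.

>>> move_arm:
  deltas: [10,1,0,0,0,0,0,10,1,0,0,0,0,0,10,0,0,0,0,0,0]

```text
t: 26.3
tcp_pos: [0.5158, -0.2454, 0.0817]
tool_rot: [0.13, 0.695, -0.13, 0.695]
force: [-0.3, 0.7, 0.5]
finger_gap: 0.218
```

>>> move_arm:
  deltas: [10,1,0,0,0,0,0,10,0,0,0,0,0,0]

```text
t: 26.5
tcp_pos: [0.5158, -0.2454, 0.0817]
tool_rot: [0.13, 0.695, -0.13, 0.695]
force: [-0.9, 1.1, 6.6]
finger_gap: 0.226
```

>>> move_arm:
  deltas: [10,1,0,0,0,0,0,10,0,0,0,0,0,0]

```text
t: 26.7
tcp_pos: [0.5158, -0.2454, 0.0817]
tool_rot: [0.13, 0.695, -0.13, 0.695]
force: [-2.6, 1.2, 12.4]
finger_gap: 0.224
```

>>> move_arm:
  deltas: [10,-1.5,0,0,0,0,0,10,0,0,0,0,0,0,30,0,0,0,0,0,0,45,0,0,0,0,0,0,60,0,0,0,0,0,0,60,0,0,0,0,0,0,60,0,0,0,0,0,0]

```text
t: 27.4
tcp_pos: [0.5156, -0.2453, 0.0808]
tool_rot: [0.13, 0.695, -0.13, 0.695]
force: [0.6, -0.0, 0.8]
finger_gap: 0.706
```

```bash
python3 -c "
from h import *
s=snap('side','side18')
cv2.imwrite('pics/z18.png',cv2.convertScaleAbs(cv2.resize(s['image'][150:220,290:370,::-1],None,fx=8,fy=8,interpolation=cv2.INTER_NEAREST),alpha=1.8))
st()
"
```

```text
t 27.45 tcp [ 0.5156 -0.2453  0.0808] yaw -21.17 tilt x [-2.e-04  1.e-04 -1.e+00] F [-0.7   0.07  0.95] M [ 0.    0.02 -0.05] gap 59.7 q [-0.64  0.67  1.69 -0.    0.78 -0.27]
```

View pics/z18.png

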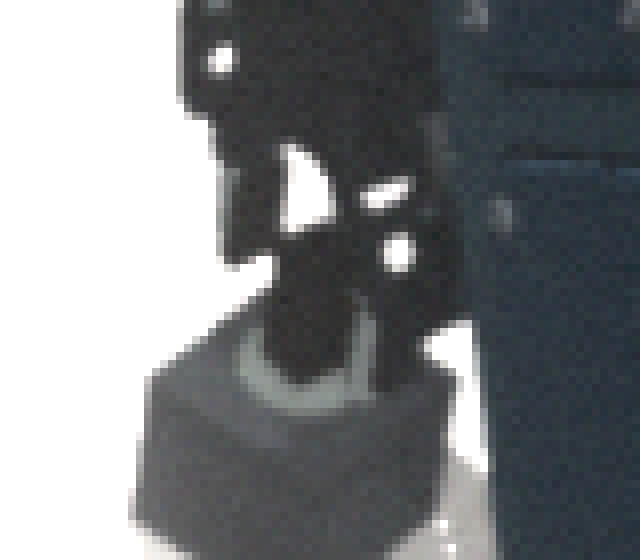

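Released; rise straight, then swing aside for a clear view.

>>> move_arm:
  deltas: [60,-8,0,0,0,0,0,60,-20,0,0,0,0,0,60,-30,0,0,0,0,0,60,-40,0,0,0,0,0,60,-40,0,0,0,0,0,60,-20,0,0,0,0,0,60,0,-20,0,0,0,0,60,0,-40,0,0,0,0,60,0,-40,0,0,0,0,60,0,-40,0,0,0,0]

```text
t: 28.45
tcp_pos: [0.4646, -0.3769, 0.2399]
tool_rot: [0.129, 0.695, -0.13, 0.695]
force: [1.1, -0.2, 0.3]
finger_gap: 0.704
```

>>> move_arm:
  deltas: [60,0,-40,0,0,0,0,60,0,-40,0,0,0,0,60,0,-30,0,0,0,0,60,0,0,0,0,0,0]

```text
t: 28.85
tcp_pos: [0.4235, -0.4828, 0.2395]
tool_rot: [0.13, 0.694, -0.133, 0.695]
force: [0.8, 0.6, 0.9]
finger_gap: 0.7
```

```bash
python3 -c "
from h import *
st()
s=snap('side','side19');t=snap('top','top19')
cv2.imwrite('pics/z19.png',cv2.convertScaleAbs(cv2.resize(s['image'][150:220,290:370,::-1],None,fx=8,fy=8,interpolation=cv2.INTER_NEAREST),alpha=1.8))
d=t['depth'];uu,vv=np.meshgrid(np.arange(560),np.arange(420));F=foc(t)
W=(np.stack([(uu-t['cx'])/F*d,(vv-t['cy'])/F*d,d],-1)-t['t'])@t['R']
for nm,(u0,v0,w,h),lo,hi in [('roof',(165,130,80,85),.06,.09),('tab',(186,222,40,40),.03,.05),('handle',(312,218,40,40),.095,.14)]:
    P=W[v0:v0+h,u0:u0+w].reshape(-1,3);P=P[(P[:,2]>lo)&(P[:,2]<hi)]
    print(nm,len(P),P.mean(0),cv2.minAreaRect((P[:,:2]*1000).astype(np.float32)))
"
```

```text
t 28.85 tcp [ 0.4235 -0.4828  0.2395] yaw -21.43 tilt x [ 4.0e-04 -3.2e-03 -1.0e+00] F [0.77 0.57 0.92] M [-0.03  0.02 -0.  ] gap 59.7 q [-1.02  0.54  1.38 -0.    1.22 -0.65]
roof 2842 [0.70588954 0.13059452 0.07458722] ((707.0874633789062, 131.30715942382812), (172.73153686523438, 142.97222900390625), 2.6243035793304443)
tab 683 [0.53259778 0.12454997 0.03847717] ((525.2722778320312, 125.91439819335938), (115.74211120605469, 91.93603515625), 88.49656677246094)
handle 61 [ 0.51538496 -0.24475134  0.11662172] ((515.8269653320312, -245.52622985839844), (19.96228790283203, 19.975446701049805), 68.18379211425781)
```

View pics/side19.png

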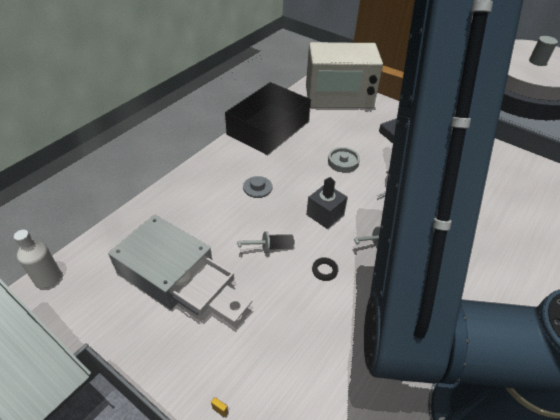

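View pics/top19.png

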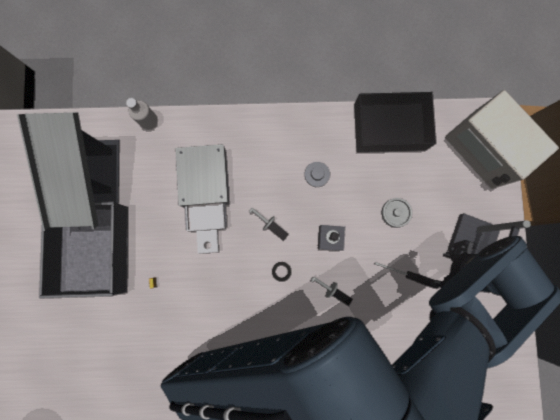

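View pics/z19.png

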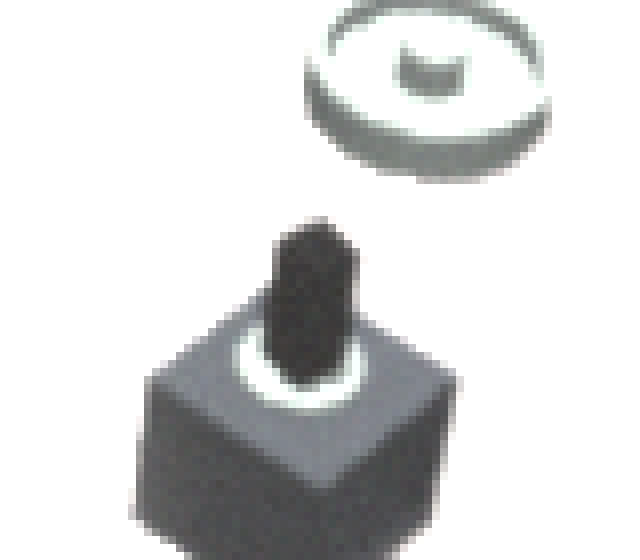

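```bash
python3 -c "
from h import *
s=ld('side19')
a=cv2.resize(s['image'][250:335,160:260,::-1],None,fx=7,fy=7,interpolation=cv2.INTER_CUBIC)
cv2.imwrite('pics/z20.png',a)
g=cv2.cvtColor(s['image'],cv2.COLOR_RGB2GRAY)[298:316,224:248]
m=(g<110).astype(np.uint8);M=cv2.moments(m,True);u=M['m10']/M['m00']+224;v=M['m01']/M['m00']+298;print(M['m00'],u,v,plane(s,u,v,.04))
"
```

```text
86.0 238.3953488372093 307.8139534883721 [0.49365484 0.1229539  0.04      ]
```

View pics/z20.png

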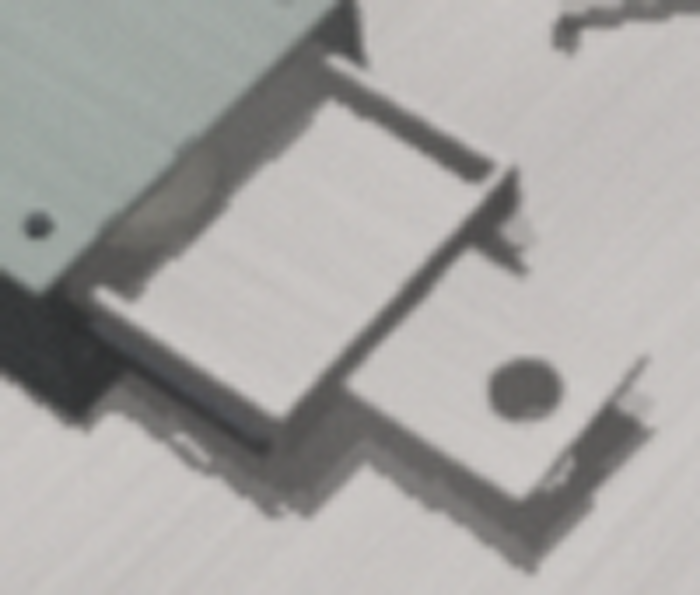

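```bash
python3 -c "
from h import *
print(job.sign_off());st()"
```

```text
the job is handed in; nothing more can be done
None
the job is handed in; nothing more can be done
```

I took the hook from its stand, hooked it into the finger hole and drew the tray out about 71 mm to its end stop. I then pulled with it there for about 1.4 s, unhooked it and hung it back in the stand. The job was handed in at about 29 s.

**Pull at the stop:** the horizontal force read 9.0 to 10.0 N in the readings I took. There was also up to about 5 N vertically, from friction at the hole. The highest total force I read during the whole pull was about 10.5 N.

**Tray:** no force showed while I unhooked. The side view then puts the hole about 118 mm from the housing front, which fits the end stop if the fully-in distance is the 34 mm from the description. The tray looks unmoved after unhooking.

**Hook:** it hangs upright with its flange on the plate. Its handle measures about 2 mm from where it was, which is within the play of the stand's hole.

**Disagreements and limits:**
- An automatic colour mask for the final hole position also caught shadow and read about 10 mm off. I discarded it in favour of the hole centre read off the picture.
- The ball holder is still partly under the roof. I could see only its front part, which looked upright and undisturbed.
- The arm hid part of the scene in the last pictures. The loose parts I could see looked unmoved.

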